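Put the loom weights away and lock the finds cabinet

TASK

Put every pyramid-shaped clay loom weight lying on the table into the drawer that is lined with grey foam board, side by side on the board (the other drawer holds a quern stone), and then slide both drawers fully shut. Last, lock the cabinet: hold in the release button in the grip of the lever on its right side, swing the lever all the way down, and let go so that the button springs out and the lever stays latched. Leave the other finds where they lie.

Things in the scene. Friction and masses are not known exactly. Their poses are not given: they have to be found in the camera images.
- weight1: clay loom weight (2 to 4 are there): terracotta pyramid with its top cut off, 66 mm long, 44 mm square at the base, 28 mm at the top, string hole near the narrow end, 0.16 kg. Starts lying on a sloping side, any yaw; 36 mm wide at mid-length. Origin at its middle, 18 mm above the surface when lying; x axis from base to narrow end, within 14 degrees of level when lying
- weight2: clay loom weight (2 to 4 are there): terracotta pyramid with its top cut off, 66 mm long, 44 mm square at the base, 28 mm at the top, string hole near the narrow end, 0.16 kg. Starts lying on a sloping side, any yaw; 36 mm wide at mid-length. Origin at its middle, 18 mm above the surface when lying; x axis from base to narrow end, within 14 degrees of level when lying
- weight3: clay loom weight (2 to 4 are there): terracotta pyramid with its top cut off, 66 mm long, 44 mm square at the base, 28 mm at the top, string hole near the narrow end, 0.16 kg. Starts lying on a sloping side, any yaw; 36 mm wide at mid-length. Origin at its middle, 18 mm above the surface when lying; x axis from base to narrow end, within 14 degrees of level when lying
- weight4: clay loom weight (2 to 4 are there): terracotta pyramid with its top cut off, 66 mm long, 44 mm square at the base, 28 mm at the top, string hole near the narrow end, 0.16 kg. Starts lying on a sloping side, any yaw; 36 mm wide at mid-length. Origin at its middle, 18 mm above the surface when lying; x axis from base to narrow end, within 14 degrees of level when lying
- cabinet_front (a point): cabinet frame: table-level centre of the front face of a fixed grey steel unit with two drawers side by side, 300 mm deep, 420 wide, 120 high; x points away from the robot into the unit, y left, z up; drawers come out to -x. Boxes stand on its rear half, 90 mm higher. A 12 mm lock shaft runs along the front from the lever to the middle, 20 mm before the front face, 110 mm above the table
- drawer_left (a joint): left (+y) drawer, middle at cabinet y = +103 mm; m pulled out: 0 = shut, starts 0.212 to 0.235. Inside 180 mm wide, 264 long; floor 17 mm, wall tops 77 mm above the table; cabinet opening 108 mm high. Front 12 mm thick, 200 wide, top at 80 mm; its inner side at cabinet x = minus this value. Slides at about 3 N and stays where left
- drawer_right (a joint): right drawer, middle at cabinet y = -103 mm; otherwise as the left one
- left_handle (a point): middle of the left drawer's bar handle: a level steel bar 11 mm thick, 100 mm long across the drawer, 35 mm before the drawer front, 48 mm above the table
- right_handle (a point): the same on the right drawer
- lever (a joint): lock lever outside the cabinet, right (-y); rad swung down: 0 = raised (1.13 above level, pointing up and to the robot), 1.13 = fully down at its stop, level, pointing to the robot. Starts at 0 to 0.1. Locked by a plunger on a toothed sector (teeth at 0.3, 0.62, 0.94): it passes them only with the button held in, and latches down when let go at the stop. Stays where left; 3 to 6 N at the grip
- release (a joint): release button in the lever's grip, m pressed in: 0 = out, 0.007 = fully in; the lever is free above about 0.005; if let go midway it locks at the next tooth. Spring 3 N at first, 10 N fully in
- lever_pivot (a point): point on the lever's hinge axis (along the cabinet's y) in the lever's middle plane: 20 mm before the cabinet's front, 252 mm right of its middle, 110 mm above the table. The shaft on this axis has a 60 mm wide, 45 mm long locking tab at the cabinet's middle: clear of the drawers when the lever is raised, before both drawer fronts when down; it lands on a drawer's wall if that is left open
- lever_grip (a point): middle of the lever's black grip at the button, 135 mm from lever_pivot. The grip is a straight bar 24 mm wide (along the hinge axis) and 26 mm thick, from 80 to 165 mm from the pivot. On its cabinet side, 27 mm from its middle plane, stands the fixed toothed sector, reaching 99 mm from the pivot
- button_face (a point): centre of the outer face of the release button: 18 mm round, steel, standing 10 mm proud of the outer (-y) side of the grip, at lever_grip; it moves in towards the cabinet (+y). Pressed fully in it is still 3 mm proud: grip and button measure 34 mm at rest, 27 mm pressed
- liner: grey foam-board liner lying in one of the two drawers (either one): 190 mm (x) by 168 mm (y), 8 mm thick, about in the middle of the pulled-out part of the drawer; origin at the centre of its underside
- quern: grey rounded quern stone, 150 x 100 x 50 mm, 0.9 kg, lying in the other drawer; origin at the centre of its underside
- ring_stone: bystander: round stone 84 mm across and 34 mm high with a hole in the middle; origin at the centre of its underside
- bottle1: bystander: dark spindle-shaped clay bottle lying on the table, 130 mm long, 40 mm thick; origin under its middle
- bottle2: bystander: terracotta spindle-shaped bottle lying on the table, 130 mm long, 40 mm thick; origin under its middle
- white_stone: bystander: rough white stone, 100 x 75 x 40 mm; origin at the centre of its underside
- small_bowl: bystander: small terracotta bowl, 100 mm across, 40 mm high; origin at the centre of its underside

How it is judged:
By the outcome, as a careful person would: the job done as asked, in the order asked, and still so for the second after the job is handed in, with the robot touching nothing.
Of weight1, weight2, weight3, weight4 only 2 to 4 are there at a start; the rules pass over those that are not, and their reading is None.
At some moment in a run one of weight1, weight2, weight3, weight4 may be knocked a few centimetres aside while the robot is not near it.
Once in a run the grip may slacken for a moment while it holds something.
It also fails if it takes over 210 s, if anything falls off the work surface, if the arm or the gripper's body presses on something with over 40 N, if the wrist force passes 120 N, or if a joint passes its speed limit or range.

ROBOT

A 6-joint arm with a two-finger parallel gripper is mounted at the origin on the work surface. World frame = base frame: x ahead of the robot, y to its left, z up, the work surface at z = 0. Lengths are in m, angles in rad, forces in N, time in s.
With the tool pointing down it reaches from about 0.275 to 0.85 m from the base axis. Payload 5.2 kg.
Tool frame: the origin (TCP) lies midway between the tips of the shut fingers; the grasp point (between the pads) lies 19 mm behind it; z points along the fingers, y is the line along which they close (so a half turn about z gives the same grasp; the last joint's range is limited). The gripper opens to 85 mm and grips with 20 to 120 N. Pads are 22 mm wide; open, the fingers measure 114 mm over their backs; the gripper's body (76 mm by 85 mm) begins 54 mm behind the grasp point. The pads swing forward as they close: fully open they stand 13 mm farther back than shut.
Start: joints at [0.936, 0.259, 1.535, -0, 1.348, -0.203], TCP at [0.23, 0.5, 0.231] pointing down, gripper open.
Joint ranges: [-3.14, 3.14], [-0.91, 2.08], [0.19, 2.58], [-1.22, 4.36], [0.22, 2.71], [-3.12, 3.12]. Speed limits (rad/s): [2.57, 2.57, 3.14, 3.14, 3.14, 3.14].

INTERFACE

Orientations are given as a rotation vector (axis times angle).
In Python, from cell import arm gives the robot as it stands.
- The arm moves only by the shell command python3 drive.py 'ROWS' [FORCE]. ROWS is a JSON list that holds a single list of rows (three levels of brackets), with 1 to 12 rows, each of 7 numbers: dx, dy, dz in m, then a rotation vector rx, ry, rz in rad, then the finger opening in m; each row shifts and turns the commanded pose from where the row before left it, along the tool's axes as they then stand; what a row does not reach is not made up. A row lasts 1/8 s, in which the tool goes at most 0.0625 m and 0.188 rad, less where a joint would pass 70% of its speed; a pose out of reach is approached as far as the arm can. The fingers move at their own pace and stop on an object; FORCE is the grip in N (left out, the last holds). Time passes only in rows, so rows that do not move let the fingers close. It prints the time, the measured TCP pose, the force, the opening and the grip force at its end. Input that does not fit is refused with a message, and nothing moves.
- arm.get_state(): the state, without advancing time (a new reading comes with each control period).
- arm.snapshot(name): name is "scene" or "top" or "wrist"; returns a dict with "frame" (420x560x3 uint8, blue, green, red), "fx", "fy", "cx", "cy" (pixels), "D" ([k1, k2, p1, p2, k3] as OpenCV has them; the pictures are not rectified), "R" (3x3) and "t" (3): a world point X has camera coordinates R X + t. Camera axes: x right, y down, z forward; pixel columns grow to the right and rows downward; lengths in m; the calibration is good to about 2 mm. A picture is of the moment at which its call begins. There is no depth.
- arm.job_done(): hands the job in; it is judged then, once.
The state is a dict: "clock": time; "joints": joint angles; "qd": joint speeds; "joint_efforts": joint torques, N m; "position": TCP position; "orientation": TCP orientation; "wrist_force": force on the tool from outside, world axes, zero at the start; "torque": the same for the moment, N m; "gripper_width": finger opening in m; "gripper_force": force on a finger pad.
Only numpy, scipy, OpenCV 4.12 (cv2) and the standard library are available. Lean on these libraries where they do the work, as an engineer would, in place of code of your own. Each camera call takes 0.05 s, during which the arm holds its last target. There are 200 camera calls.

## Working session

There is one attempt and no reset: what is moved stays moved. The work goes in short steps, Python scripts to look and compute and a shell command to move; the robot and the scene stay as the last step left them, time stands still between calls to the robot, and variables do not carry over. Pictures are saved under pics/ and viewed, at most 14 in all, crops included, and the job is handed in when it is done.

```bash
ls; mkdir -p pics
cat > h.py <<'E'
import numpy as np, cv2
from cell import arm
def snap(n,f=None):
    s=arm.snapshot(n)
    if f: cv2.imwrite('pics/'+f,s['frame'])
    return s
def ray(s,uv):
    K=np.array([[s['fx'],0,s['cx']],[0,s['fy'],s['cy']],[0,0,1]])
    p=cv2.undistortPoints(np.array(uv,float).reshape(-1,1,2),K,np.array(s['D'],float)).reshape(-1,2)
    R=np.array(s['R']);t=np.array(s['t'])
    d=np.c_[p,np.ones(len(p))]@R
    return -R.T@t,d
def onz(s,uv,z):
    o,d=ray(s,uv); k=(np.atleast_1d(z)-o[2])/d[:,2]
    return o+d*k[:,None]
def tri(s1,u1,s2,u2):
    o1,d1=ray(s1,[u1]);o2,d2=ray(s2,[u2]);A=np.c_[d1[0],-d2[0]]
    k=np.linalg.lstsq(A,o2-o1,rcond=None)[0];a=o1+d1[0]*k[0];b=o2+d2[0]*k[1]
    return (a+b)/2,np.linalg.norm(a-b)
E
python3 - <<'E'
from h import *
import pickle
a=snap('scene','s0.png');b=snap('top','t0.png');c=snap('wrist','w0.png')
pickle.dump((a,b,c),open('im0.pkl','wb'))
st=arm.get_state();print({k:np.round(v,3) for k,v in st.items()})
for s in(a,b,c):print(s['fx'],-np.array(s['R']).T@s['t'],np.array(s['R'])[2])
E
```

```text
cell.py
drive.py
pics
{'clock': np.float64(0.15), 'joints': array([ 0.936,  0.259,  1.536,  0.   ,  1.348, -0.203]), 'qd': array([-0.001, -0.002, -0.003,  0.   ,  0.001,  0.001]), 'joint_efforts': array([ 3.0000e-03, -4.4638e+01, -2.9082e+01, -0.0000e+00,  8.0000e-03,
       -0.0000e+00]), 'position': array([0.23 , 0.499, 0.231]), 'orientation': array([-6.730e-01, -3.068e+00,  2.000e-03]), 'wrist_force': array([-0.417,  0.069,  0.397]), 'torque': array([-0.024,  0.041, -0.009]), 'gripper_force': np.float64(0.0), 'gripper_width': np.float64(0.085)}
384.3868120981843 [1.42924815 0.08275485 0.92128801] [-0.76256803 -0.11794051 -0.63606606]
383.4355990951439 [ 0.38826274 -0.04577308  1.17754279] [ 0.14913417 -0.00582033 -0.98879984]
358.0819998159258 [0.16474631 0.5296122  0.37205411] [ 0.25625993 -0.11955271 -0.95918611]
```

View pics/s0.png

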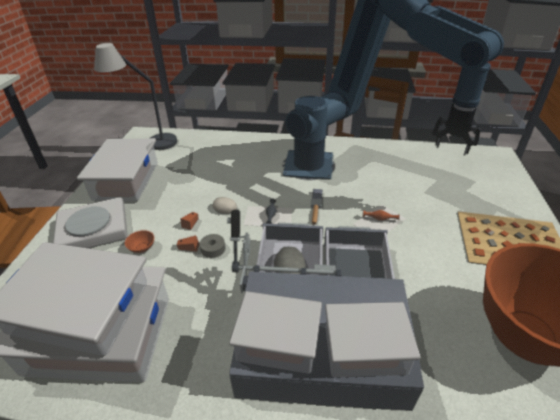

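View pics/t0.png

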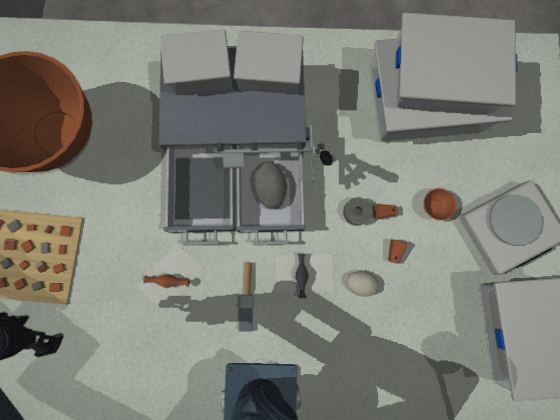

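The scene picture shows the right drawer (image centre) holding the quern. The top picture shows the left drawer at (203,188), quern at (269,185), and two weights at (386,211) and (398,250). I'll zoom in.

Run:
```python
from h import *
import pickle
a,b,c=pickle.load(open('im0.pkl','rb'))
t=b['frame'];s=a['frame']
p=cv2.resize(t[120:270,150:450],None,fx=2.6,fy=2.6,interpolation=cv2.INTER_CUBIC)[:,:780]
q=cv2.resize(s[180:300,120:420],None,fx=1.7,fy=1.7,interpolation=cv2.INTER_CUBIC)
o=np.zeros((600,780,3),np.uint8);o[:390]=p;o[390:594,:510]=q
cv2.imwrite('pics/z0.png',o)
for n,im in(('top',b),('scene',a)):
    hsv=cv2.cvtColor(im['frame'],cv2.COLOR_BGR2HSV)
    m=cv2.inRange(hsv,(0,110,60),(18,255,255))
    cs,_=cv2.findContours(m,cv2.RETR_EXTERNAL,cv2.CHAIN_APPROX_NONE)
    for k in cs:
        ar=cv2.contourArea(k)
        if 30<ar<1500:
            M=cv2.moments(k);u=(M['m10']/ar,M['m01']/ar);print(n,ar,np.round(u,1),np.round(onz(im,[u],.018)[0],3),[x if isinstance(x,float) else np.round(x,1) for x in cv2.minAreaRect(k)])
```

```text
top 86.0 [ 54.6 287. ] [0.309 0.611 0.018] [array([ 54.5, 287. ]), array([ 8., 11.]), 90.0]
top 72.5 [ 18.8 283.9] [0.315 0.715 0.018] [array([ 18.7, 283.9]), array([ 8.5, 10.3]), 63.43495178222656]
top 31.5 [  1.9 282.6] [0.318 0.764 0.018] [array([  2.5, 282.5]), array([9., 5.]), 90.0]
top 261.0 [166.2 280.5] [0.334 0.288 0.018] [array([166. , 280.5]), array([11., 44.]), 90.0]
top 35.0 [ 41.7 267.8] [0.363 0.655 0.018] [array([ 41.8, 267.8]), array([4.9, 8.5]), 45.0]
top 97.5 [246.9 277.2] [0.35  0.05  0.018] [array([247. , 278.5]), array([ 4.8, 31.2]), 2.862405300140381]
top 72.0 [ 58.  267.9] [0.364 0.608 0.018] [array([ 57.9, 268.1]), array([ 7.6, 11.7]), 71.56504821777344]
top 50.5 [ 23.1 264.5] [0.372 0.71  0.018] [array([ 23.5, 264.5]), array([7.1, 8.5]), 45.0]
top 50.0 [ 61.4 249.1] [0.419 0.604 0.018] [array([ 61.5, 249.5]), array([9., 7.]), 90.0]
top 84.0 [  9.1 245. ] [0.428 0.758 0.018] [array([  9., 245.]), array([ 8., 12.]), 90.0]
top 266.5 [396.2 250.4] [ 0.44  -0.396  0.018] [array([395.8, 251.1]), array([16.2, 21.2]), 15.945395469665527]
top 94.5 [ 26.9 245.8] [0.42
[... 12184 characters left out ...]
array([ 3., 18.]), 90.0]
scene 32.0 [137.5   1.5] [-3.445 -2.36   0.018] [array([137.5,   1.5]), array([ 3., 11.]), 90.0]
scene 151.5 [127.9   5.8] [-3.202 -2.371  0.018] [array([126. ,   5.5]), array([11., 30.]), 90.0]
scene 67.5 [100.5   1.9] [-3.474 -2.878  0.018] [array([100.5,   2. ]), array([ 4., 19.]), 90.0]
scene 68.0 [81.   2.1] [-3.505 -3.172  0.018] [array([81. ,  2.5]), array([ 5., 18.]), 90.0]
scene 84.0 [62.   2.6] [-3.516 -3.455  0.018] [array([62.5,  3. ]), array([ 6., 17.]), 90.0]
scene 385.0 [21.4  8.7] [-3.242 -3.868  0.018] [array([23.8,  6.2]), array([17.4, 55.7]), 71.56504821777344]
scene 44.5 [5.1 2. ] [-3.76  -4.535  0.018] [array([6. , 2.5]), array([ 5., 12.]), 90.0]
```

View pics/z0.png

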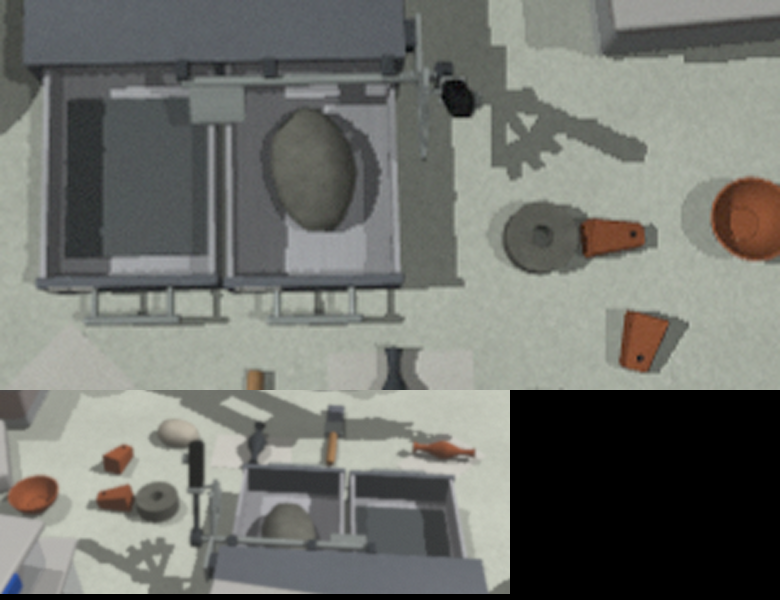

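The zoom shows the foam board in the left drawer, at (105–207, 98–255), with pale floor showing at both ends, and the quern in the right drawer. One weight at zoom (612,235) touches the ring stone, and the other is at (643,342).

```bash
cat >> h.py <<'E'
from scipy.spatial.transform import Rotation as Rn
def toolR(yawdeg,tilt=0):
    # tool y along world yaw (deg), tool z down, tilted forward (towards +x-ish, perp. to y) by tilt deg
    y=np.array([np.cos(np.radians(yawdeg)),np.sin(np.radians(yawdeg)),0]);z=np.array([0,0,-1.]);x=np.cross(y,z)
    R=np.c_[x,y,z]
    return R@Rn.from_euler('y',-tilt,degrees=True).as_matrix() if tilt else R
def plan(pos=None,R=None):
    s=arm.get_state();p=np.array(s['position']);C=Rn.from_rotvec(s['orientation'])
    T=C if R is None else Rn.from_matrix(R)
    rv=(C.inv()*T).as_rotvec()
    if pos is not None:
        d=np.array(pos)-p
        print('from',p.round(4),'shift now-axes',C.inv().apply(d).round(4),'| shift after-turn axes',T.inv().apply(d).round(4),'len',np.linalg.norm(d).round(3))
    print('turn',rv.round(4),'y-axis now',C.as_matrix()[:,1].round(3),'z',C.as_matrix()[:,2].round(3))
E
python3 - <<'E'
from h import *
import pickle
a,b,c=pickle.load(open('im0.pkl','rb'))
print(tri(b,(304.6,229.6),a,(265.3,224.7)),tri(b,(164.6,229.6),a,(385.9,230.6)))
print('handles',onz(b,[(182,243.5),(216.5,243.5),(255,243.5),(290,243.5)],.048))
print('cab top front',onz(b,[(160,145.5),(306,140)],.12), 'fronts',onz(b,[(164.6,229.6),(304.6,229.6)],.08))
print('w tri',tri(b,(384.6,210.5),a,(188.7,241.8)),tri(b,(396.2,250.4),a,(190.4,218.7)))
print('grip',onz(b,[(326,157)],.24))
plan([.42,-.2,.33],toolR(90))
E
```

```text
(array([ 0.49014513, -0.11123189,  0.07121363]), np.float64(0.009123941193882162)) (array([0.47991504, 0.28634143, 0.07799962]), np.float64(0.0016511530847773954))
handles [[ 0.44300586  0.24099876  0.048     ]
 [ 0.44549242  0.14036407  0.048     ]
 [ 0.44830921  0.02768445  0.048     ]
 [ 0.45090641 -0.07501091  0.048     ]]
cab top front [[ 0.71547186  0.30265095  0.12      ]
 [ 0.74367082 -0.11240615  0.12      ]] fronts [[ 0.47976714  0.2848775   0.08      ]
 [ 0.48996327 -0.11520698  0.08      ]]
w tri (array([ 0.55877577, -0.35871176,  0.0286206 ]), np.float64(0.002415631071235873)) (array([ 0.43951154, -0.39219563,  0.0254298 ]), np.float64(0.002919899242858724))
grip [[ 0.66021081 -0.15605436  0.24      ]]
from [0.2299 0.4992 0.2307] shift now-axes [-0.4652 -0.5556 -0.0987] | shift after-turn axes [-0.1901 -0.6992 -0.0993] len 0.731
turn [-0.0013 -0.0006 -0.4317] y-axis now [ 0.418  0.908 -0.001] z [-0.001 -0.001 -1.   ]
```

```bash
python3 drive.py '[[[0,0,-0.033,0,0,-0.144,0.085],[0,0,-0.033,0,0,-0.144,0.085],[0,0,-0.033,0,0,-0.144,0.085],[-0.02,-0.05,0,0,0,0,0.085],[-0.02,-0.05,0,0,0,0,0.085],[-0.02,-0.05,0,0,0,0,0.085],[-0.02,-0.05,0,0,0,0,0.085],[-0.02,-0.05,0,0,0,0,0.085],[-0.02,-0.05,0,0,0,0,0.085],[-0.02,-0.05,0,0,0,0,0.085],[-0.02,-0.05,0,0,0,0,0.085],[-0.02,-0.05,0,0,0,0,0.085]]]'
python3 - <<'E'
from h import *
import pickle
w=snap('wrist','w1.png');pickle.dump(w,open('w1.pkl','wb'))
plan([.42,-.2,.33],toolR(90))
E
```

```text
clock: 1.65
position: [0.4105, 0.0479, 0.3303]
orientation: [-0.0, 3.141, 0.0]
wrist_force: [-0.8, 0.1, -1.0]
gripper_width: 0.0849
gripper_force: 0.0
from [0.4129 0.0421 0.3299] shift now-axes [-0.0081 -0.242   0.0011] | shift after-turn axes [-7.100e-03 -2.421e-01 -1.000e-04] len 0.242
turn [-0.0048  0.0007 -0.004 ] y-axis now [ 0.004  1.    -0.005] z [ 0.001 -0.005 -1.   ]
```

View pics/w1.png

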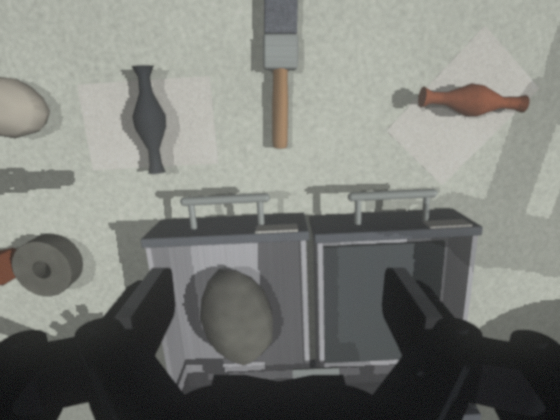

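The wrist view shows the left handle bar at (352,195)–(437,192) and the right one at (182,201)–(268,197). The board fills the left drawer at (322–445, 240–360), and the quern is at (238,315).

```bash
python3 drive.py '[[[0,-0.05,0,0,0,0,0.085],[0,-0.05,0,0,0,0,0.085],[0,-0.05,0,0,0,0,0.085],[0,-0.05,0,0,0,0,0.085],[0,-0.05,0,0,0,0,0.085],[0,-0.05,0,0,0,0,0.085],[0,-0.05,0,0,0,0,0.085],[0,0,0,0,0,0,0.085],[0,0,0,0,0,0,0.085]]]'
python3 - <<'E'
from h import *
import pickle
w1=pickle.load(open('w1.pkl','rb'))
print('handles',onz(w1,[(437,192),(352,195),(268,197),(182,201)],.0535).round(4).tolist())
a,b,c=pickle.load(open('im0.pkl','rb'))
w=snap('wrist');pickle.dump(w,open('w2.pkl','wb'))
t=snap('top')
fr=w['frame'].copy()
def mask(im):
    return cv2.inRange(cv2.cvtColor(im['frame'],cv2.COLOR_BGR2HSV),(0,110,50),(18,255,255))
for n,im in(('w',w),('t',t)):
    cs,_=cv2.findContours(mask(im),cv2.RETR_EXTERNAL,cv2.CHAIN_APPROX_NONE)
    for k in cs:
        ar=cv2.contourArea(k)
        if ar>(400 if n=='w' else 200) and ar<9000:
            u=np.array(cv2.minAreaRect(k)[0]);X=onz(im,[u],.02)[0]
            if X[1]<-.3:
                q=cv2.approxPolyDP(k,.05*cv2.arcLength(k,True),True)[:,0]
                print(n,ar,u.round(1),X.round(4),'corners',q.tolist(),onz(im,q,.02).round(3)[:,:2].tolist())
                if n=='w':cv2.polylines(fr,[q],True,(255,255,0),1)
cv2.imwrite('pics/w2.png',fr)
E
```

```text
clock: 2.82
position: [0.4102, -0.2998, 0.3298]
orientation: [-0.0, -3.141, -0.002]
wrist_force: [0.4, -0.2, 0.2]
gripper_width: 0.0854
gripper_force: 0.0
handles [[0.4419, 0.2408, 0.0535], [0.4458, 0.1374, 0.0535], [0.4483, 0.036, 0.0535], [0.4532, -0.0685, 0.0535]]
w 1769.0 [104.  281.7] [ 0.5797 -0.5454  0.02  ] corners [[122, 264], [83, 275], [102, 315], [135, 280]] [[0.552, -0.516], [0.569, -0.574], [0.634, -0.556], [0.577, -0.501]]
w 937.5 [204.1 184.1] [ 0.439  -0.3946  0.02  ] corners [[205, 161], [185, 203], [211, 209], [217, 164]] [[0.409, -0.392], [0.464, -0.421], [0.473, -0.387], [0.413, -0.377]]
t 241.0 [385.  209.6] [ 0.5633 -0.3635  0.02  ] corners [[373, 207], [375, 218], [397, 213], [395, 206]] [[0.57, -0.327], [0.536, -0.333], [0.554, -0.4], [0.575, -0.394]]
t 620.5 [437.4 201. ] [ 0.5939 -0.5245  0.02  ] corners [[446, 190], [425, 196], [430, 216], [455, 204]] [[0.629, -0.552], [0.609, -0.487], [0.547, -0.5], [0.586, -0.578]]
```

View pics/w2.png

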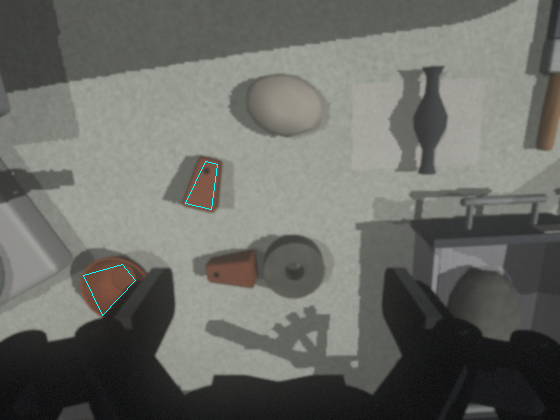

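The picture shows weight A at (202,184) with its narrow end toward the robot, and weight B at (231,270) with its base against the ring stone at (293,268). Both lie flat on the table, and there are no others.

```bash
cat > wm.py <<'E'
from h import *
def weights(im,amin,region,z=.028):
    h=cv2.cvtColor(im['frame'],cv2.COLOR_BGR2HSV);m=cv2.inRange(h,(0,95,25),(20,255,255))
    m=cv2.morphologyEx(m,cv2.MORPH_CLOSE,np.ones((5,5),np.uint8))
    cs,_=cv2.findContours(m,cv2.RETR_EXTERNAL,cv2.CHAIN_APPROX_NONE);out=[]
    for k in cs:
        if cv2.contourArea(k)<amin: continue
        mm=np.zeros_like(m);cv2.drawContours(mm,[k],-1,255,-1);P=np.argwhere(mm>0)[:,::-1].astype(float)
        X=onz(im,P,z);c=X.mean(0)
        if not(region[0]<c[0]<region[1] and region[2]<c[1]<region[3]):continue
        v=np.linalg.svd(X[:,:2]-c[:2],full_matrices=False)[2][0]
        s=(X[:,:2]-c[:2])@v
        w=np.abs((X[:,:2]-c[:2])@[-v[1],v[0]])
        if w[s>0].mean()>w[s<0].mean(): v=-v;s=-s   # v towards narrow end
        out.append((len(P),P.mean(0),c,np.degrees(np.arctan2(v[1],v[0])),np.ptp(s),np.percentile(w,98)*2))
    return out
E
python3 - <<'E'
from wm import *
import pickle
w=pickle.load(open('w2.pkl','rb'));t=pickle.load(open('im0.pkl','rb'))[1]
r=(.35,.62,-.46,-.3)
A=weights(w,300,r);B=weights(t,100,r)
for x in A+B:print(x[0],x[1].round(1),x[2].round(4),'yaw',round(x[3],1),'L',x[4].round(3),'W',x[5].round(3))
for x in A:
    y=min(B,key=lambda y:np.linalg.norm(y[2]-x[2]));print(tri(w,x[1],t,y[1]))
E
```

```text
950 [233.6 272.8] [ 0.5612 -0.3599  0.028 ] yaw -88.4 L 0.065 W 0.038
1351 [203.8 185.6] [ 0.4394 -0.3934  0.028 ] yaw 162.6 L 0.066 W 0.038
303 [396.1 250.4] [ 0.4397 -0.3927  0.028 ] yaw 161.2 L 0.066 W 0.046
280 [384.2 210.6] [ 0.5589 -0.3588  0.028 ] yaw -84.4 L 0.073 W 0.041
(array([ 0.55862071, -0.35849865,  0.03220792]), np.float64(0.0017863438721035082))
(array([ 0.43986995, -0.39389504,  0.0247211 ]), np.float64(0.0003626834652630154))
```

Run:
```python
from h import *
plan([.4395,-.3935,.1],toolR(72))
```

```text
from [ 0.4104 -0.2992  0.3304] shift now-axes [-0.029  -0.0944  0.2303] | shift after-turn axes [-0.0568 -0.0807  0.2304] len 0.251
turn [ 0.0004 -0.      0.3154] y-axis now [-0.001  1.     0.   ] z [ 0.  0. -1.]
```

```bash
python3 drive.py '[[[0,0,0,0,0,0.158,0.085],[0,0,0,0,0,0.158,0.085],[-0.0114,-0.016,0.046,0,0,0,0.085],[-0.0114,-0.016,0.046,0,0,0,0.085],[-0.0114,-0.016,0.046,0,0,0,0.085],[-0.0114,-0.016,0.046,0,0,0,0.085],[-0.0114,-0.016,0.046,0,0,0,0.085],[0,0,0,0,0,0,0.085],[0,0,0,0,0,0,0.085]]]' 20
python3 - <<'E'
from wm import *
plan([.4395,-.3935,.006],toolR(72))
w=snap('wrist','w3.png')
for x in weights(w,300,(.3,.62,-.5,-.3)):print(x[0],x[1].round(1),x[2].round(4),'yaw',round(x[3],1),'L',x[4].round(3),'W',x[5].round(3))
t=snap('top')
for x in weights(t,100,(.3,.62,-.5,-.3)):print(x[0],x[1].round(1),x[2].round(4),'yaw',round(x[3],1),'L',x[4].round(3),'W',x[5].round(3))
E
```

```text
clock: 4.05
position: [0.4404, -0.3936, 0.1018]
orientation: [0.492, 3.102, -0.001]
wrist_force: [-0.1, -0.4, 0.3]
gripper_width: 0.0851
gripper_force: 0.0
from [ 0.4404 -0.3936  0.1018] shift now-axes [ 0.001  -0.0002  0.0958] | shift after-turn axes [ 0.0009 -0.0002  0.0958] len 0.096
turn [-0.0005  0.0011 -0.0005] y-axis now [ 0.309  0.951 -0.001] z [ 0.001 -0.001 -1.   ]
2765 [365.4 356.9] [ 0.5589 -0.3656  0.028 ] yaw -86.9 L 0.057 W 0.041
5435 [276.9 219.1] [ 0.4397 -0.3939  0.028 ] yaw 166.4 L 0.069 W 0.036
132 [394.2 251.6] [ 0.436  -0.3869  0.028 ] yaw 138.7 L 0.058 W 0.028
277 [384.3 210.6] [ 0.5587 -0.3591  0.028 ] yaw -83.4 L 0.073 W 0.039
```

View pics/w3.png

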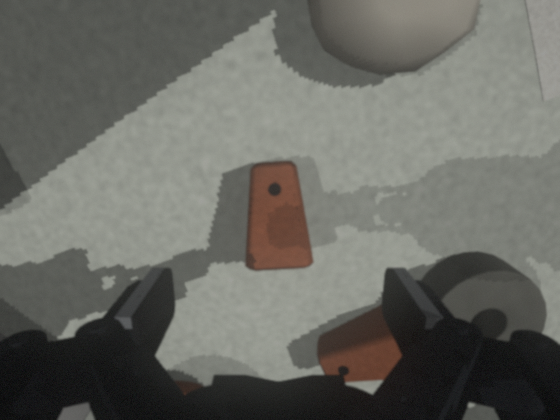

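The weight is centred between the fingers at (278,215), its axis about 4° off; descend.

```bash
python3 drive.py '[[[0,0,0.024,0,0,-0.07,0.085],[0,0,0.024,0,0,0,0.085],[0,0,0.024,0,0,0,0.085],[0,0,0.024,0,0,0,0.085],[0,0,0,0,0,0,0.085],[0,0,0,0,0,0,0.03],[0,0,0,0,0,0,0.02],[0,0,0,0,0,0,0.02],[0,0,0,0,0,0,0.02],[0,0,0,0,0,0,0.02],[0,0,0,0,0,0,0.02]]]' 50
```

```text
clock: 5.52
position: [0.4403, -0.3948, 0.006]
orientation: [0.385, 3.116, -0.003]
wrist_force: [-1.1, 0.9, 5.9]
gripper_width: 0.0377
gripper_force: 49.2
```

```bash
python3 drive.py '[[[0,0,-0.04,0,0,0,0.02],[0,0,-0.05,0,0,0,0.02],[0,0,-0.05,0,0,0,0.02],[0,0,-0.05,0,0,0,0.02],[0,0,0,0,0,-0.1,0.02],[0,0,0,0,0,-0.1,0.02],[0,0,0,0,0,-0.08,0.02],[0,0,0,0,0,0,0.02]]]'
python3 - <<'E'
from h import *
import pickle
w1=pickle.load(open('w1.pkl','rb'));t=pickle.load(open('im0.pkl','rb'))[1]
print('liner corner',tri(w1,(322,241),t,(229.6,218)),onz(w1,[(322,241)],.025))
plan([.585,.1556,.2],toolR(92))
E
```

```text
clock: 6.52
position: [0.4395, -0.394, 0.1945]
orientation: [0.053, -3.141, -0.0]
wrist_force: [0.3, -0.0, -2.1]
gripper_width: 0.0377
gripper_force: 50.3
liner corner (array([ 0.52760392,  0.11146302, -0.00248047]), np.float64(0.0016205082937119494)) [[0.51660216 0.10701331 0.025     ]]
from [ 0.4395 -0.394   0.1945] shift now-axes [-0.1638  0.5444 -0.0055] | shift after-turn axes [-0.1646  0.5442 -0.0055] len 0.569
turn [ 0.     -0.     -0.0014] y-axis now [-0.033  0.999  0.   ] z [-0.  0. -1.]
```

```bash
python3 drive.py '[[[0,0.052,-0.01,0,0,0,0.02],[0,0.052,-0.01,0,0,0,0.02],[0,0.052,-0.01,0,0,0,0.02],[0,0.052,-0.01,0,0,0,0.02],[0,0.052,-0.01,0,0,0,0.02],[0,0.052,-0.01,0,0,0,0.02],[0,0.052,0,0,0,0,0.02],[0,0.052,0,0,0,0,0.02],[0,0.052,0,0,0,0,0.02],[0,0.052,0,0,0,0,0.02],[0,0,0,0,0,0,0.02],[0,0,0,0,0,0,0.02]]]'
python3 - <<'E'
from h import *
import pickle
w=snap('wrist','w4.png');pickle.dump(w,open('w4.pkl','wb'))
plan([.585,.1556,.2],toolR(92))
E
```

```text
clock: 8.02
position: [0.4217, 0.1254, 0.2544]
orientation: [-0.054, 3.141, -0.001]
wrist_force: [0.2, -0.2, -2.1]
gripper_width: 0.0376
gripper_force: 50.6
from [0.4219 0.1248 0.2543] shift now-axes [-0.164   0.0254  0.0543] | shift after-turn axes [-0.1641  0.0251  0.0543] len 0.175
turn [-0.0006  0.     -0.0018] y-axis now [-0.033  0.999 -0.001] z [ 0.    -0.001 -1.   ]
```

View pics/w4.png

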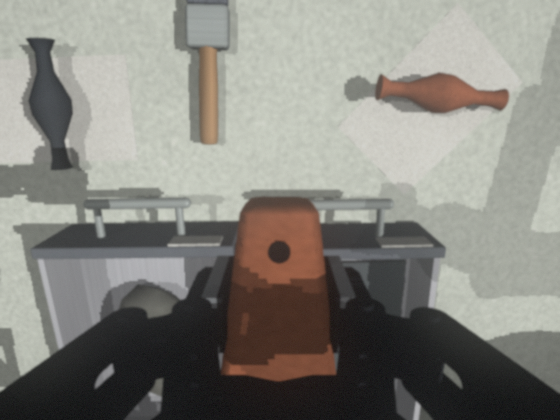

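The bars are level in the picture (row 203), so the cabinet yaw is about 1.9°. The weight, held with its hole toward the robot, is in the centre.

```bash
python3 drive.py '[[[-0.041,0.006,0,0,0,0,0.02],[-0.041,0.006,0,0,0,0,0.02],[-0.041,0.007,0,0,0,0,0.02],[-0.041,0.006,0,0,0,0,0.02],[0,0,0.05,0,0,0,0.02],[0,0,0.05,0,0,0,0.02],[0,0,0.04,0,0,0,0.02],[0,0,0,0,0,0,0.02]]]'
python3 - <<'E'
from h import *
import pickle
w=pickle.load(open('w4.pkl','rb'));w1=pickle.load(open('w1.pkl','rb'))
print(onz(w,[(392,203),(190,203),(85,203)],.0535).round(4).tolist(), tri(w,(392,203),w1,(437,192)))
plan([.585,.1556,.031],toolR(92))
E
```

```text
clock: 9.07
position: [0.5825, 0.1539, 0.1107]
orientation: [0.049, -3.133, 0.001]
wrist_force: [0.1, -0.9, -0.7]
gripper_width: 0.0376
gripper_force: 50.6
[[0.4418, 0.2398, 0.0535], [0.4487, 0.0387, 0.0535], [0.4523, -0.0676, 0.0535]] (array([0.43981297, 0.23710408, 0.06143777]), np.float64(0.0003034409136022683))
from [0.5825 0.1539 0.1107] shift now-axes [-0.0032  0.0017  0.0797] | shift after-turn axes [-0.0025  0.0017  0.0797] len 0.08
turn [-0.0006 -0.0083 -0.0039] y-axis now [-0.031  1.    -0.001] z [-0.008 -0.001 -1.   ]
```

```bash
python3 drive.py '[[[-0.003,0.002,0.024,0,0,0,0.02],[0,0,0.024,0,0,0,0.02],[0,0,0.024,0,0,0,0.02],[0,0,0.004,0,0,0,0.02],[0,0,0,0,0,0,0.02]]]' && python3 drive.py '[[[0,0,0.003,0,0,0,0.02],[0,0,0,0,0,0,0.02],[0,0,0,0,0,0,0.02]]]'
```

```text
clock: 9.7
position: [0.5892, 0.1577, 0.04]
orientation: [-0.052, 3.139, 0.0]
wrist_force: [-0.0, -0.4, -2.3]
gripper_width: 0.0374
gripper_force: 50.6
clock: 10.07
position: [0.5881, 0.1583, 0.0358]
orientation: [-0.054, 3.14, 0.0]
wrist_force: [-0.2, 0.3, -2.4]
gripper_width: 0.0377
gripper_force: 50.6
```

```bash
python3 drive.py '[[[0,0,0.002,0,0,0,0.02],[0,0,0.001,0,0,0,0.02],[0,0,0,0,0,0,0.02]]]' && python3 drive.py '[[[0,0,0.002,0,0,0,0.02],[0,0,0,0,0,0,0.02]]]'
```

```text
clock: 10.45
position: [0.5877, 0.1582, 0.0321]
orientation: [0.054, -3.141, 0.0]
wrist_force: [-0.3, -0.3, -2.2]
gripper_width: 0.0378
gripper_force: 50.6
clock: 10.7
position: [0.5885, 0.1583, 0.031]
orientation: [-0.054, 3.14, 0.0]
wrist_force: [-1.7, 0.1, 2.9]
gripper_width: 0.0379
gripper_force: 51.0
```

Contact at 25 mm higher than on the table, so the board is confirmed by touch. Release.

```bash
python3 drive.py '[[[0,0,0,0,0,0,0.054],[0,0,0,0,0,0,0.054],[0,0,0,0,0,0,0.054],[0,0,0,0,0,0,0.054],[0,0,-0.03,0,0,0,0.054],[0,0,-0.05,0,0,0,0.054],[0,0,-0.05,0,0,0,0.06],[0,0,-0.05,0,0,0,0.085],[0,0,0,0,0,0,0.085]]]'
python3 - <<'E'
from wm import *
w=snap('wrist','w5.png');t=snap('top')
r=(.3,.72,-.5,.4)
for n,im in(('w',w),('t',t)):
  for x in weights(im,100,r,.05 if n=='w' else .03):print(n,x[0],x[1].round(1),x[2].round(4),'yaw',round(x[3],1),'L',x[4].round(3),'W',x[5].round(3))
plan([.559,-.359,.2],toolR(185))
E
```

```text
clock: 11.82
position: [0.5905, 0.1585, 0.2156]
orientation: [-0.054, 3.131, 0.001]
wrist_force: [-0.8, 0.4, -0.2]
gripper_width: 0.0849
gripper_force: 0.0
w 3042 [278.2 182.8] [0.5883 0.1588 0.05  ] yaw -178.0 L 0.068 W 0.039
t 165 [247.1 277.6] [0.3488 0.0484 0.03  ] yaw 179.5 L 0.09 W 0.015
t 272 [384.2 210.6] [ 0.5586 -0.3582  0.03  ] yaw -83.2 L 0.073 W 0.038
t 297 [213.1 195.3] [0.5917 0.161  0.03  ] yaw -173.8 L 0.07 W 0.043
from [0.5878 0.1582 0.2106] shift now-axes [ 0.0465 -0.5159  0.0105] | shift after-turn axes [0.5128 0.0738 0.0106] len 0.518
turn [-7.0000e-04  7.0000e-04 -1.6238e+00] y-axis now [-0.034  0.999  0.   ] z [ 0.001  0.    -1.   ]
```

View pics/w5.png

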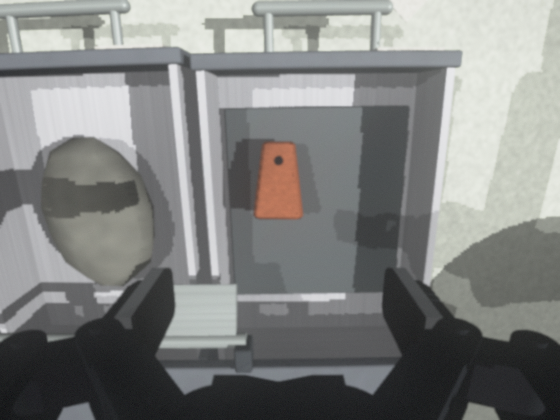

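The picture shows the weight lying flat on the board at (279,182), with the free half of the board at about (355,200). Next is weight B, going round the lever.

```bash
python3 drive.py '[[[0.05,0,0,0,0,0,0.085],[0.05,0,0,0,0,0,0.085],[0.05,-0.02,0,0,0,0,0.085],[0,-0.052,0,0,0,0,0.085],[0,-0.052,0,0,0,0,0.085],[0,-0.052,0,0,0,0,0.085],[0,-0.052,0,0,0,0,0.085],[0,-0.052,0,0,0,0,0.085],[0,-0.052,0,0,0,0,0.085],[0,-0.052,0,0,0,0,0.085],[0,-0.052,0,0,0,0,0.085],[0,-0.052,0,0,0,0,0.085]]]' && python3 drive.py '[[[0,0,0,0,0,0.171,0.085],[0,0,0,0,0,0.171,0.085],[0,0,0,0,0,0.171,0.085],[0,0,0,0,0,0.171,0.085],[0,0,0,0,0,0.171,0.085],[0,0,0,0,0,0.171,0.085],[0,0,0,0,0,0.171,0.085],[0,0,0,0,0,0.171,0.085],[0,0,0,0,0,0.171,0.085],[0,0,0,0,0,0,0.085]]]'
python3 - <<'E'
from wm import *
t=snap('top')
for x in weights(t,100,(.4,.72,-.5,-.2),.03):print(x[0],x[1].round(1),x[2].round(4),'yaw',round(x[3],1),'L',x[4].round(3),'W',x[5].round(3))
plan([.559,-.361,.1],toolR(4))
E
```

```text
clock: 13.42
position: [0.4536, -0.3355, 0.208]
orientation: [0.053, -3.139, -0.005]
wrist_force: [0.5, 0.0, -0.1]
gripper_width: 0.0847
gripper_force: 0.0
clock: 14.68
position: [0.4539, -0.3339, 0.2083]
orientation: [-2.143, -2.292, -0.0]
wrist_force: [0.2, 0.2, 0.3]
gripper_width: 0.085
gripper_force: 0.0
271 [383.7 210.5] [ 0.5587 -0.357   0.03  ] yaw -82.5 L 0.073 W 0.04
from [ 0.454  -0.334   0.2087] shift now-axes [-0.0345  0.1031  0.1084] | shift after-turn axes [-0.0343  0.1028  0.1087] len 0.153
turn [-0.0019 -0.0024 -0.0003] y-axis now [ 0.998  0.069 -0.002] z [-0.002  0.002 -1.   ]
```

```bash
python3 drive.py '[[[-0.01,0.034,0.03,0,0,0,0.085],[-0.01,0.034,0.03,0,0,0,0.085],[-0.014,0.035,0.03,0,0,0,0.085],[0,0,0,0,0,0,0.085],[0,0,0,0,0,0,0.085]]]'
python3 - <<'E'
from wm import *
w=snap('wrist','w6.png')
for x in weights(w,300,(.4,.72,-.5,-.2),.03):print(x[0],x[1].round(1),x[2].round(4),'yaw',round(x[3],1),'L',x[4].round(3),'W',x[5].round(3))
plan([.559,-.361,.006],toolR(4))
E
```

```text
clock: 15.35
position: [0.559, -0.3614, 0.1198]
orientation: [-2.143, -2.294, 0.0]
wrist_force: [-0.4, -0.8, 0.8]
gripper_width: 0.0848
gripper_force: 0.0
1223 [291.1 369.1] [ 0.5779 -0.488   0.03  ] yaw 8.8 L 0.064 W 0.02
4597 [279.2 207.9] [ 0.5596 -0.3576  0.03  ] yaw -84.3 L 0.066 W 0.038
from [ 0.5592 -0.3617  0.1209] shift now-axes [ 8.000e-04 -1.000e-04  1.149e-01] | shift after-turn axes [ 7.000e-04 -1.000e-04  1.149e-01] len 0.115
turn [-0.      0.0003 -0.0025] y-axis now [ 0.998  0.067 -0.   ] z [-0. -0. -1.]
```

View pics/w6.png

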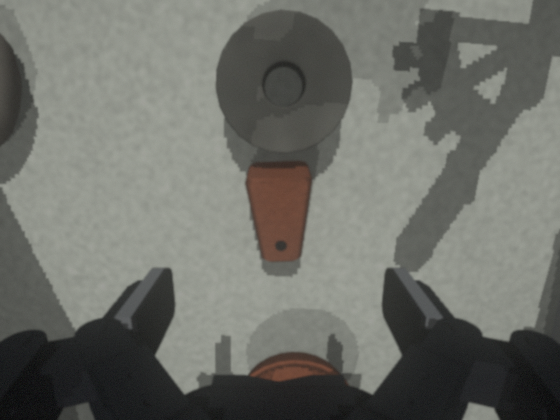

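Weight B is centred at (279,210) with a small gap to the ring stone; descend and grip.

```bash
python3 drive.py '[[[0,0,0.03,0,0,0,0.085],[0,0,0.03,0,0,0,0.085],[0,0,0.03,0,0,0,0.085],[0,0,0.025,0,0,0,0.085],[0,0,0,0,0,0,0.085],[0,0,0,0,0,0,0.03],[0,0,0,0,0,0,0.02],[0,0,0,0,0,0,0.02],[0,0,0,0,0,0,0.02],[0,0,0,0,0,0,0.02],[0,0,0,0,0,0,0.02]]]' 50 && python3 drive.py '[[[0,0,-0.03,0,0,0,0.02],[0,0,-0.05,0,0,0,0.02],[0,0,-0.05,0,0,0,0.02],[0,0,-0.06,0,0,0,0.02],[0,-0.05,0,0,0,0,0.02],[0,-0.05,0,0,0,0,0.02],[0,0,0,0,0,0,0.02]]]'
```

```text
clock: 16.77
position: [0.5605, -0.3625, 0.0073]
orientation: [2.145, 2.292, 0.0]
wrist_force: [-1.0, 0.7, 6.7]
gripper_width: 0.0379
gripper_force: 38.3
clock: 17.65
position: [0.4568, -0.368, 0.1957]
orientation: [-2.149, -2.29, 0.001]
wrist_force: [1.2, 0.0, -1.1]
gripper_width: 0.0373
gripper_force: 50.2
```

```bash
python3 drive.py '[[[0,0,-0.01,0,0,-0.171,0.02],[0,0,-0.01,0,0,-0.171,0.02],[0,0,-0.01,0,0,-0.171,0.02],[0,0,0,0,0,-0.171,0.02],[0,0,0,0,0,-0.171,0.02],[0,0,0,0,0,-0.171,0.02],[0,0,0,0,0,-0.171,0.02],[0,0,0,0,0,-0.171,0.02],[0,0,0,0,0,-0.171,0.02],[0,0,0,0,0,0,0.02]]]' && python3 drive.py '[[[0,0.05,0,0,0,0,0.02],[0,0.05,0,0,0,0,0.02],[0,0.05,0,0,0,0,0.02],[0,0.05,0,0,0,0,0.02],[0,0.05,0,0,0,0,0.02],[0,0.05,0,0,0,0,0.02],[0,0.05,0,0,0,0,0.02],[0,0.05,0,0,0,0,0.02],[0,0.05,0,0,0,0,0.02],[0,0.05,0,0,0,0,0.02],[0,0.05,0,0,0,0,0.02],[0,0.05,0,0,0,0,0.02]]]' && python3 drive.py '[[[0,0,0,0,0,0,0.02],[0,0,0,0,0,0,0.02]]]'
python3 - <<'E'
from wm import *
t=snap('top')
for x in weights(t,100,(.4,.72,-.5,.35),.03):print(x[0],x[1].round(1),x[2].round(4),'yaw',round(x[3],1),'L',x[4].round(3),'W',x[5].round(3))
plan([.587,.232,.12],toolR(92))
E
```

```text
clock: 18.9
position: [0.4606, -0.3683, 0.2254]
orientation: [-0.052, 3.141, -0.0]
wrist_force: [-0.3, 0.0, -2.3]
gripper_width: 0.0376
gripper_force: 50.2
clock: 20.4
position: [0.4394, 0.2334, 0.2257]
orientation: [-0.048, 3.14, 0.001]
wrist_force: [1.2, 0.9, -1.4]
gripper_width: 0.0373
gripper_force: 50.3
clock: 20.65
position: [0.4393, 0.2314, 0.2253]
orientation: [0.052, -3.141, 0.001]
wrist_force: [-0.6, -0.1, -1.2]
gripper_width: 0.0377
gripper_force: 50.4
295 [213.1 195.3] [0.5918 0.161  0.03  ] yaw -173.6 L 0.07 W 0.043
from [0.4394 0.2308 0.2253] shift now-axes [-0.1475 -0.0035  0.1053] | shift after-turn axes [-0.1475 -0.0039  0.1053] len 0.181
turn [-0.0005 -0.     -0.0025] y-axis now [-0.032  0.999 -0.   ] z [-0. -0. -1.]
```

```bash
python3 drive.py '[[[-0.049,-0.001,0,0,0,0,0.02],[-0.049,-0.001,0,0,0,0,0.02],[-0.049,-0.001,0,0,0,0,0.02],[0,0,0.05,0,0,0,0.02],[0,0,0.05,0,0,0,0.02],[0,0,0.04,0,0,0,0.02],[0,0,0.04,0,0,0,0.02],[0,0,0,0,0,0,0.02],[0,0,0,0,0,0,0.02]]]'
```

```text
clock: 21.82
position: [0.5877, 0.2326, 0.0468]
orientation: [-0.051, 3.139, 0.0]
wrist_force: [0.6, -0.0, -1.0]
gripper_width: 0.0376
gripper_force: 50.5
```

```bash
python3 drive.py '[[[0,0,0.012,0,0,0,0.02],[0,0,0,0,0,0,0.02],[0,0,0,0,0,0,0.02]]]' && python3 drive.py '[[[0,0,0.002,0,0,0,0.02],[0,0,0,0,0,0,0.02],[0,0,0,0,0,0,0.02]]]'
```

```text
clock: 22.2
position: [0.5866, 0.2335, 0.0339]
orientation: [-0.054, 3.14, 0.0]
wrist_force: [-0.6, -0.5, -1.3]
gripper_width: 0.0377
gripper_force: 50.5
clock: 22.58
position: [0.587, 0.2335, 0.0323]
orientation: [-0.054, 3.139, 0.001]
wrist_force: [-1.1, 0.2, 3.9]
gripper_width: 0.0377
gripper_force: 51.0
```

```bash
python3 drive.py '[[[0,0,0,0,0,0,0.053],[0,0,0,0,0,0,0.053],[0,0,0,0,0,0,0.053],[0,0,0,0,0,0,0.053],[0,0,-0.03,0,0,0,0.053],[0,0,-0.05,0,0,0,0.053],[0,0,-0.05,0,0,0,0.053],[0,0,-0.05,0,0,0,0.053],[0.02,-0.03,0,0,0,0,0.053],[0,0,0,0,0,0,0.053]]]'
python3 - <<'E'
from wm import *
w=snap('wrist','w7.png')
for x in weights(w,300,(.4,.72,-.5,.35),.05):print(x[0],x[1].round(1),x[2].round(4),'yaw',round(x[3],1),'L',x[4].round(3),'W',x[5].round(3))
plan([.395,.188,.045],toolR(92,30))
E
```

```text
clock: 23.82
position: [0.5667, 0.2014, 0.2122]
orientation: [-0.052, 3.141, -0.001]
wrist_force: [0.0, 0.1, -0.3]
gripper_width: 0.0529
gripper_force: 0.0
3180 [314.8 207.9] [0.5837 0.2346 0.05  ] yaw 4.4 L 0.072 W 0.04
3193 [229.4 210.3] [0.5884 0.159  0.05  ] yaw 178.6 L 0.071 W 0.041
from [0.5671 0.2022 0.2116] shift now-axes [ 0.1725 -0.0085  0.1666] | shift after-turn axes [ 0.2327 -0.0082  0.0581] len 0.24
turn [-3.000e-04 -5.234e-01 -1.900e-03] y-axis now [-0.033  0.999  0.   ] z [ 0.  0. -1.]
```

View pics/w7.png

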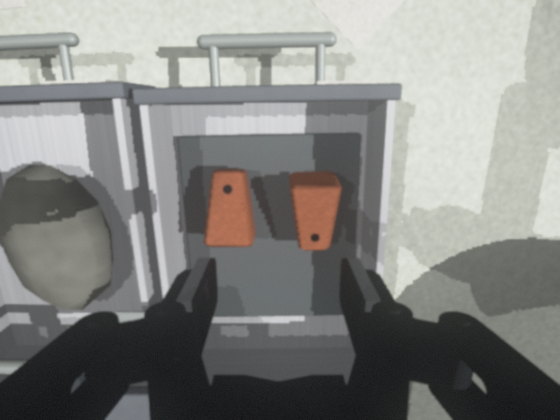

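The picture shows both weights side by side on the board, at (229,210) and (315,208). Now the drawers: back off, tilt, close the fingers and come down before the left handle.

```bash
python3 drive.py '[[[0.044,-0.002,0,0,0,0,0],[0.044,-0.003,0,0,0,0,0],[0.044,-0.003,0,0,0,0,0],[0.045,0,0,0,0,0,0],[0,0,0,0,-0.1745,0,0],[0,0,0,0,-0.1745,0,0],[0,0,0,0,-0.1745,0,0],[0,0,0,0,0,0,0],[0,0,0,0,0,0,0]]]'
python3 - <<'E'
from h import *
plan([.395,.186,.038],toolR(92,30))
E
```

```text
clock: 25.0
position: [0.3923, 0.1893, 0.2126]
orientation: [-0.045, 2.618, 0.013]
wrist_force: [-0.2, 0.5, 0.7]
gripper_width: 0.0002
gripper_force: 0.0
from [0.3923 0.1893 0.2126] shift now-axes [ 0.0849 -0.0034  0.1526] | shift after-turn axes [ 0.085  -0.0034  0.1525] len 0.175
turn [ 0.0002 -0.0007 -0.0005] y-axis now [-0.035  0.999  0.   ] z [ 0.499  0.018 -0.866]
```

```bash
python3 drive.py '[[[0.021,-0.001,0.038,0,0,0,0],[0.021,-0.001,0.038,0,0,0,0],[0.021,-0.001,0.038,0,0,0,0],[0.021,0,0.038,0,0,0,0],[0,0,0,0,0,0,0],[-0.0173,0,0.01,0,0,0,0],[-0.0173,0,0.01,0,0,0,0],[-0.0173,0,0.01,0,0,0,0],[0,0,0,0,0,0,0]]]' && python3 drive.py '[[[-0.0173,0,0.01,0,0,0,0],[-0.0173,0,0.01,0,0,0,0],[-0.0173,0,0.01,0,0,0,0],[-0.0173,0,0.01,0,0,0,0],[-0.0173,0,0.01,0,0,0,0],[0,0,0,0,0,0,0]]]'
```

```text
clock: 26.12
position: [0.4554, 0.1918, 0.0684]
orientation: [-0.033, 2.622, -0.017]
wrist_force: [-0.1, -0.1, 0.4]
gripper_width: -0.0002
gripper_force: 0.0
clock: 26.88
position: [0.5528, 0.1939, 0.0665]
orientation: [-0.035, 2.625, -0.017]
wrist_force: [-0.4, 1.1, 0.6]
gripper_width: 0.0002
gripper_force: 0.0
```

Run:
```python
from wm import *
t=snap('top');s=snap('scene')
p=cv2.resize(t['frame'][110:270,150:350],None,fx=2.4,fy=2.4,interpolation=cv2.INTER_CUBIC)
q=cv2.resize(s['frame'][160:340,200:440],None,fx=1.25,fy=1.25)
o=np.zeros((384,780,3),np.uint8);o[:384,:480]=p;o[:225,480:780]=q
cv2.imwrite('pics/z8.png',o)
for x in weights(t,100,(.4,.9,-.5,.35),.03):print(x[0],x[2].round(4),'yaw',round(x[3],1))
print(arm.get_state()['joints'].round(3))
```

```text
300 [0.6765 0.1657 0.03  ] yaw -172.9
317 [0.7001 0.2314 0.03  ] yaw 2.9
[ 0.215  0.318  2.084 -0.446  0.26  -0.978]
```

View pics/z8.png

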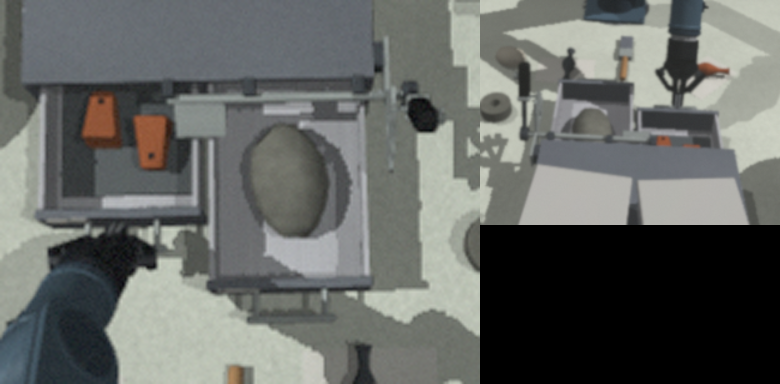

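The composite shows the left drawer already pushed in about 85 mm by its front. Both weights are still flat on the board, B about 28 mm deeper than A. I'll keep pushing slowly.

```bash
python3 drive.py '[[[-0.01,0,0.006,0,0,0,0],[-0.01,0,0.006,0,0,0,0],[-0.01,0,0.006,0,0,0,0],[-0.01,0,0.006,0,0,0,0],[-0.01,0,0.006,0,0,0,0],[-0.01,0,0.006,0,0,0,0],[-0.01,0,0.006,0,0,0,0],[-0.01,0,0.006,0,0,0,0]]]' && python3 drive.py '[[[-0.009,0,0.005,0,0,0,0],[-0.009,0,0.005,0,0,0,0],[-0.009,0,0.005,0,0,0,0]]]'
```

```text
clock: 27.98
position: [0.6455, 0.1958, 0.0632]
orientation: [-0.036, 2.626, -0.017]
wrist_force: [-1.3, 0.7, 1.0]
gripper_width: 0.0002
gripper_force: 1.2
clock: 28.35
position: [0.676, 0.1966, 0.0632]
orientation: [-0.036, 2.627, -0.018]
wrist_force: [-3.0, 1.9, -0.1]
gripper_width: -0.0001
gripper_force: 1.2
```

```bash
python3 drive.py '[[[-0.007,0,0.004,0,0,0,0],[-0.003,0,0.002,0,0,0,0]]]'; python3 drive.py '[[[-0.003,0,0.002,0,0,0,0],[-0.003,0,0.002,0,0,0,0]]]';python3 drive.py '[[[-0.003,0,0.002,0,0,0,0],[-0.003,0,0.002,0,0,0,0]]]'
```

```text
clock: 28.6
position: [0.6879, 0.1967, 0.0632]
orientation: [-0.035, 2.626, -0.018]
wrist_force: [-2.2, 1.0, 1.2]
gripper_width: 0.0
gripper_force: 1.1
clock: 28.85
position: [0.6947, 0.1969, 0.0629]
orientation: [-0.036, 2.626, -0.017]
wrist_force: [-2.7, 0.9, 1.8]
gripper_width: 0.0002
gripper_force: 1.1
clock: 29.1
position: [0.7019, 0.1971, 0.0622]
orientation: [-0.036, 2.626, -0.017]
wrist_force: [-2.3, 0.2, 1.3]
gripper_width: 0.0001
gripper_force: 1.1
```

```bash
for i in 1; do python3 drive.py '[[[-0.003,0,0.002,0,0,0,0],[-0.003,0,0.002,0,0,0,0]]]'|grep -E 'pos|force'; python3 drive.py '[[[-0.0025,0,0.0015,0,0,0,0],[-0.0025,0,0.0015,0,0,0,0]]]'|grep -E 'pos|wrist'; done
python3 - <<'E'
from h import *
s=arm.get_state();print(s['position'].round(4),s['wrist_force'].round(1))
t=snap('top');cv2.imwrite('pics/z9.png',cv2.resize(t['frame'][110:270,150:350],None,fx=3,fy=3,interpolation=cv2.INTER_CUBIC))
E
```

```text
position: [0.704, 0.197, 0.0595]
wrist_force: [-28.7, 0.3, 17.3]
gripper_force: 14.9
position: [0.7042, 0.1969, 0.0574]
wrist_force: [-46.4, -0.4, 22.9]
[0.7042 0.1969 0.0574] [-46.4  -0.4  22.9]
```

View pics/z9.png

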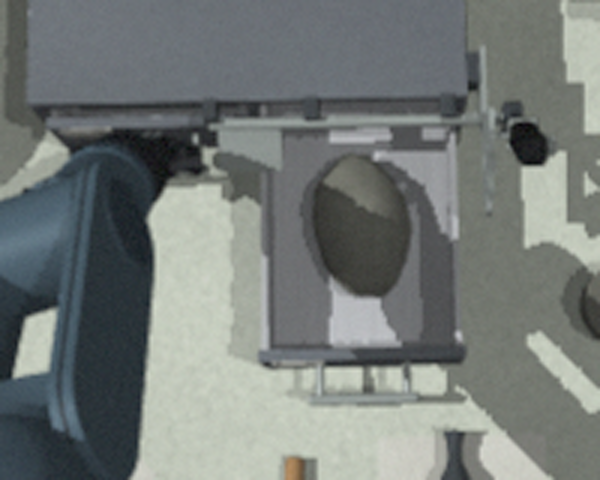

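The left drawer is flush under the cabinet front (stop felt at 46 N on the fingertips). Back off and go to the right handle.

```bash
python3 drive.py '[[[0.009,0,-0.005,0,0,0,0],[0.011,0,-0.041,0,0,0,0],[0.011,0,-0.041,0,0,0,0],[0.011,0,-0.041,0,0,0,0],[0.04,0,-0.03,0,0.131,0,0],[0.04,0,-0.02,0,0.131,0,0],[0.05,0,-0.01,0,0,0,0],[0.05,0,-0.01,0,0,0,0],[0,0,0,0,0,0,0],[0,0,0,0,0,0,0]]]'
python3 - <<'E'
from h import *
print(arm.get_state()['joints'].round(2))
plan([.40,-.018,.2],toolR(92,15));plan([.40,-.018,.038],toolR(92,15))
E
```

```text
clock: 30.9
position: [0.4206, 0.1929, 0.1574]
orientation: [-0.036, 2.885, -0.023]
wrist_force: [1.2, -0.2, 0.9]
gripper_width: -0.0002
gripper_force: 0.0
[ 0.25  0.04  2.02 -0.1   0.83 -1.29]
from [0.4206 0.1929 0.1574] shift now-axes [ 0.0147 -0.2112 -0.0438] | shift after-turn axes [ 0.016  -0.2101 -0.0483] len 0.216
turn [-0.0212 -0.006  -0.0075] y-axis now [-0.022  1.    -0.019] z [ 0.253 -0.012 -0.967]
from [0.4206 0.1929 0.1574] shift now-axes [ 0.0557 -0.2082  0.1129] | shift after-turn axes [ 0.0579 -0.2101  0.1081] len 0.243
turn [-0.0212 -0.006  -0.0075] y-axis now [-0.022  1.    -0.019] z [ 0.253 -0.012 -0.967]
```

```bash
python3 drive.py '[[[0.002,-0.053,0,0.01,0,0,0],[0.002,-0.053,0,0.01,0,0,0],[0,-0.053,0,0,0,0,0],[0,-0.051,0,0,0,0,0],[0,0,0,0,0,0,0],[0,0,0,0,0,0,0]]]'
python3 - <<'E'
from h import *
plan([.412,-.018,.038],toolR(92,15))
E
```

```text
clock: 31.65
position: [0.4201, -0.0181, 0.1622]
orientation: [-0.029, 2.887, -0.053]
wrist_force: [0.2, 0.0, 0.8]
gripper_width: 0.0001
gripper_force: 0.0
from [ 0.4201 -0.0181  0.1622] shift now-axes [0.0389 0.005  0.1181] | shift after-turn axes [0.04   0.0004 0.1179] len 0.124
turn [-0.0422 -0.0088 -0.0096] y-axis now [-0.015  0.999 -0.038] z [ 0.251 -0.033 -0.967]
```

```bash
python3 drive.py '[[[0,0,0,-0.042,-0.009,-0.01,0],[0.01,0,0.03,0,0,0,0],[0.01,0,0.03,0,0,0,0],[0.01,0,0.03,0,0,0,0],[0.01,0,0.028,0,0,0,0],[0,0,0,0,0,0,0],[0,0,0,0,0,0,0]]]'; python3 -c "
from h import *
print(arm.get_state()['joints'].round(2))"
```

```text
clock: 32.52
position: [0.412, -0.017, 0.0384]
orientation: [-0.057, 2.879, 0.007]
wrist_force: [0.4, -0.1, -0.2]
gripper_width: 0.0003
gripper_force: 0.0
[-0.42  0.15  2.31  0.26  0.45 -2.25]
```

```bash
python3 drive.py '[[[-0.0145,0,0.0039,0,0,0,0],[-0.0145,0,0.0039,0,0,0,0],[-0.0145,0,0.0039,0,0,0,0],[-0.0145,0,0.0039,0,0,0,0]]]' && python3 drive.py '[[[-0.0145,0,0.0039,0,0,0,0],[-0.0145,0,0.0039,0,0,0,0],[-0.0145,0,0.0039,0,0,0,0],[-0.0145,0,0.0039,0,0,0,0],[-0.0145,0,0.0039,0,0,0,0],[-0.0145,0,0.0039,0,0,0,0]]]'
```

```text
clock: 33.02
position: [0.4722, -0.0153, 0.0376]
orientation: [-0.054, 2.88, 0.007]
wrist_force: [-1.9, -0.2, 0.8]
gripper_width: 0.0004
gripper_force: 1.1
clock: 33.78
position: [0.5619, -0.0119, 0.0373]
orientation: [-0.054, 2.88, 0.007]
wrist_force: [-3.5, 1.1, -1.9]
gripper_width: -0.0001
gripper_force: 1.3
```

```bash
python3 drive.py '[[[-0.0145,0,0.0039,0,0,0,0],[-0.0145,0,0.0039,0,0,0,0],[-0.0145,0,0.0039,0,0,0,0],[-0.0145,0,0.0039,0,0,0,0]]]' && python3 drive.py '[[[-0.0097,0,0.0026,0,0,0,0],[-0.0097,0,0.0026,0,0,0,0]]]'
python3 - <<'E'
from h import *
t=snap('top');cv2.imwrite('pics/z10.png',cv2.resize(t['frame'][110:270,150:350],None,fx=3,fy=3,interpolation=cv2.INTER_CUBIC))
import pickle;pickle.dump(t,open('t10.pkl','wb'))
E
```

```text
clock: 34.28
position: [0.6222, -0.0097, 0.0374]
orientation: [-0.054, 2.88, 0.007]
wrist_force: [-2.8, 1.5, 0.8]
gripper_width: 0.0004
gripper_force: 1.3
clock: 34.52
position: [0.6421, -0.0092, 0.0376]
orientation: [-0.054, 2.879, 0.006]
wrist_force: [-3.1, 0.8, 0.6]
gripper_width: -0.0002
gripper_force: 1.1
```

View pics/z10.png

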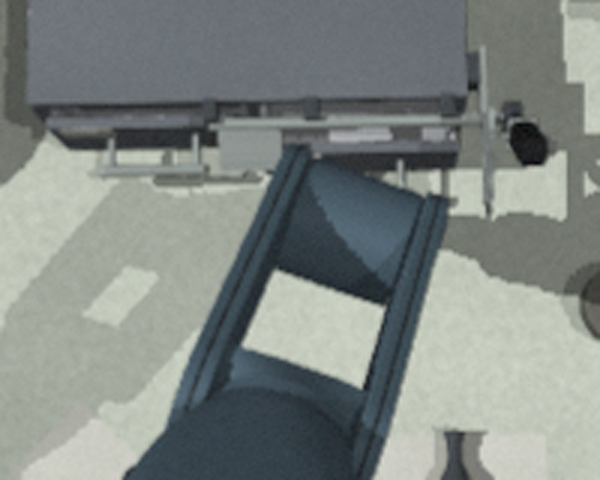

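The picture shows the right drawer still about 2 cm open, and the left one shut with its handle at (150,172). Small steps to the stop.

```bash
python3 drive.py '[[[-0.0048,0,0.0013,0,0,0,0],[-0.0048,0,0.0013,0,0,0,0],[-0.0039,0,0.001,0,0,0,0]]]'|grep -E 'pos|wrist'; python3 drive.py '[[[-0.0029,0,0.0008,0,0,0,0],[-0.0029,0,0.0008,0,0,0,0]]]'|grep -E 'pos|wrist'; python3 drive.py '[[[-0.0029,0,0.0008,0,0,0,0]]]'|grep -E 'pos|wrist'
```

```text
position: [0.6553, -0.0086, 0.0375]
wrist_force: [-2.6, -1.1, 0.7]
position: [0.6614, -0.0083, 0.0374]
wrist_force: [-2.1, -0.1, 0.7]
position: [0.6644, -0.0081, 0.0374]
wrist_force: [-1.9, -0.0, 0.1]
```

```bash
python3 drive.py '[[[-0.0029,0,0.0008,0,0,0,0]]]'|grep -E 'pos|wrist';python3 drive.py '[[[-0.0029,0,0.0008,0,0,0,0]]]'|grep -E 'pos|wrist'
```

```text
position: [0.6674, -0.008, 0.0373]
wrist_force: [-1.5, 0.3, 1.4]
position: [0.6704, -0.0079, 0.0373]
wrist_force: [-1.5, 0.8, 1.1]
```

```bash
python3 drive.py '[[[-0.0029,0,0.0008,0,0,0,0]]]'|grep -E 'pos|wrist';python3 drive.py '[[[-0.0029,0,0.0008,0,0,0,0]]]'|grep -E 'pos|wrist';python3 drive.py '[[[-0.002,0,0.0005,0,0,0,0]]]'|grep -E 'pos|wrist'
```

```text
position: [0.6728, -0.0077, 0.0371]
wrist_force: [-8.4, -0.4, 2.7]
position: [0.6732, -0.0073, 0.0359]
wrist_force: [-15.6, -1.7, 4.5]
position: [0.6734, -0.007, 0.035]
wrist_force: [-17.2, -2.2, 5.7]
```

```bash
python3 drive.py '[[[0.029,0,-0.008,0,0,0,0],[0.039,0,-0.02,0,0,0,0],[0.03,0,-0.05,0,0,0,0],[0.03,0,-0.05,0,0,0,0],[0.02,-0.03,-0.055,0,0.131,0,0.085],[0,-0.03,-0.055,0,0.131,0,0.085],[0,-0.04,-0.05,0,0,0,0.085],[0,-0.04,-0.03,0,0,0,0.085],[0,-0.04,0,0,0,0,0.085],[0,-0.03,0,0,0,0,0.085],[0,0,0,0,0,0,0.085],[0,0,0,0,0,0,0.085]]]'
python3 - <<'E'
from h import *
import pickle
w=snap('wrist');s=snap('scene');t=snap('top')
pickle.dump((w,s,t),open('im11.pkl','wb'))
o=np.zeros((560,800,3),np.uint8)
o[:420,:560]=w['frame']
o[:240,560:800]=cv2.resize(s['frame'][190:310,190:310],None,fx=2,fy=2,interpolation=cv2.INTER_CUBIC)
o[240:540,560:800]=cv2.resize(t['frame'][130:205,280:340],None,fx=4,fy=4,interpolation=cv2.INTER_CUBIC)
cv2.imwrite('pics/z11.png',o)
plan([.5,-.2,.35],toolR(92))
E
```

```text
clock: 37.45
position: [0.4907, -0.2217, 0.3064]
orientation: [-0.059, 3.14, -0.0]
wrist_force: [-0.5, 0.7, -0.9]
gripper_width: 0.085
gripper_force: 0.0
from [ 0.4907 -0.2211  0.3066] shift now-axes [-0.0102  0.0207 -0.0434] | shift after-turn axes [-0.0101  0.0207 -0.0434] len 0.049
turn [-0.0004  0.0008  0.0039] y-axis now [-0.039  0.999 -0.   ] z [ 0.001 -0.    -1.   ]
```

View pics/z11.png

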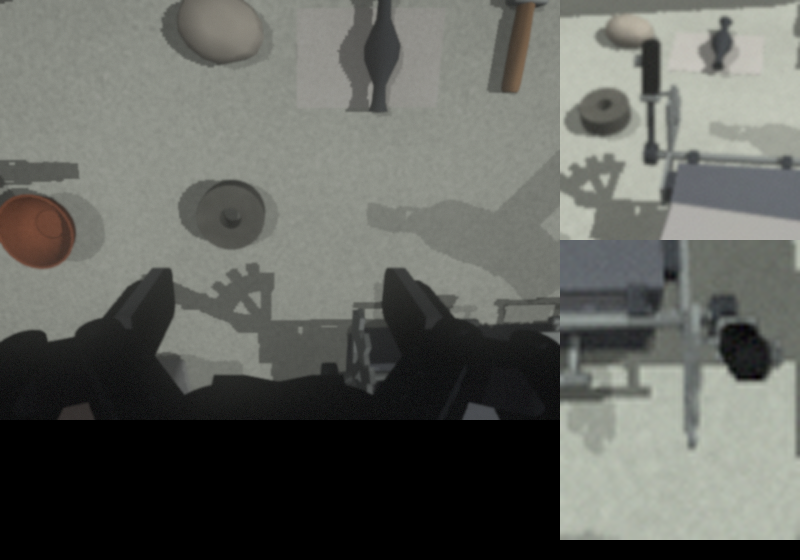

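The composite shows the lever beside the cabinet. In the scene crop the grip is at (651,67) and the pivot at (651,155). In the top crop the grip is at (743,350), the button at (775,352) and the pivot hub at about (718,305).

Run:
```python
from h import *
import pickle
w,s,t=pickle.load(open('im11.pkl','rb'))
t10=pickle.load(open('t10.pkl','rb'))
print('Lbar',onz(t10,[(181.7,167.7),(216.7,167.7)],.0535).round(4).tolist())
def dark(im,box):
    g=im['frame'].max(2);m=np.zeros_like(g);x0,y0,x1,y1=box;m[y0:y1,x0:x1]=(g[y0:y1,x0:x1]<38)*255
    cs,_=cv2.findContours(m,cv2.RETR_EXTERNAL,cv2.CHAIN_APPROX_NONE);k=max(cs,key=cv2.contourArea)
    print(cv2.contourArea(k),cv2.minAreaRect(k));return k
kt=dark(t,(310,145,345,170));ks=dark(s,(222,205,248,245))
ct=np.array(cv2.minAreaRect(kt)[0]);c2=np.array(cv2.minAreaRect(ks)[0])
print('grip mid',tri(t,ct,s,c2))
print('pivot',tri(t,(319.5,146.2),s,(235.5,267.5)),'button',tri(t,(333.5,158),s,(229.5,220)))
psi=np.radians(1.9);ex=np.array([np.cos(psi),np.sin(psi)]);ey=np.array([-ex[1],ex[0]])
mid=np.array([.4475,.0866])
for X in(tri(t,ct,s,c2)[0],tri(t,(319.5,146.2),s,(235.5,267.5))[0]):print('cab y',(X[:2]-mid)@ey,'along',(X[:2]-mid)@ex)
for f in(.26,.27,.28):print(f,mid+ex*(f-.02)-ey*.252)
```

```text
Lbar [[0.6691, 0.255, 0.0535], [0.672, 0.1504, 0.0535]]
105.5 ((325.7307434082031, 157.3461456298828), (14.699555397033691, 9.707253456115723), 56.3099365234375)Traceback (most recent call last):
  File "<stdin>", line 10, in <module>
  File "<stdin>", line 8, in dark
ValueError: max() iterable argument is empty
```

Run:
```python
from h import *
import pickle
w,s,t=pickle.load(open('im11.pkl','rb'))
def dark(im,box,th):
    g=im['frame'].max(2);m=np.zeros_like(g);x0,y0,x1,y1=box;m[y0:y1,x0:x1]=(g[y0:y1,x0:x1]<th)*255
    cs,_=cv2.findContours(m,cv2.RETR_EXTERNAL,cv2.CHAIN_APPROX_NONE);k=max(cs,key=cv2.contourArea)
    print(cv2.contourArea(k),cv2.boundingRect(k),cv2.minAreaRect(k));return k
kt=dark(t,(310,145,345,170),38);ks=dark(s,(222,205,248,245),60)
ct=np.array(cv2.minAreaRect(kt)[0]);c2=np.array(cv2.minAreaRect(ks)[0])
G=tri(t,ct,s,c2);P=tri(t,(319.5,146.2),s,(235.5,267.5));print('grip mid',G,'\npivot',P,'\nbutton',tri(t,(333.5,158),s,(229.5,220)))
psi=np.radians(1.9);ex=np.array([np.cos(psi),np.sin(psi)]);ey=np.array([-ex[1],ex[0]])
mid=np.array([.4475,.0866])
for X in(G[0],P[0]):print('cab y',(X[:2]-mid)@ey,'along',(X[:2]-mid)@ex)
for f in(.265,.27,.275):print(f,mid+ex*(f-.02)-ey*.252)
```

```text
105.5 (320, 151, 12, 14) ((325.7307434082031, 157.3461456298828), (14.699555397033691, 9.707253456115723), 56.3099365234375)
157.5 (231, 210, 8, 27) ((234.5, 223.0), (7.0, 26.0), 0.0)
grip mid (array([ 0.6635498 , -0.15731699,  0.22543704]), np.float64(0.00046742340859140785)) 
pivot (array([ 0.72749924, -0.15095498,  0.11591258]), np.float64(0.0015244467760238188)) 
button (array([ 0.66000941, -0.17403055,  0.23189277]), np.float64(0.00420969891409369))
cab y -0.2509460603728026 along 0.20784390891849652
cab y -0.24670780196940972 along 0.27196912032907195
0.265 [ 0.70072041 -0.15713844]
0.27 [ 0.70571766 -0.15697266]
0.275 [ 0.71071491 -0.15680688]
```

```bash
python3 drive.py '[[[0,0,-0.02,0,-0.157,0,0.085],[0,0,-0.02,0,-0.157,0,0.085],[0,0,-0.02,0,-0.157,0,0.085],[0,0,0,0,0,0,0.085],[0,0,0,0,0,0,0.085]]]'
python3 - <<'E'
from h import *
plan([.608,-.1595,.321],toolR(92,27))
E
```

```text
clock: 38.22
position: [0.4812, -0.2222, 0.3653]
orientation: [-0.05, 2.671, 0.011]
wrist_force: [0.3, -0.4, -0.1]
gripper_width: 0.0853
gripper_force: 0.0
from [ 0.4812 -0.2222  0.3653] shift now-axes [-0.0951  0.0579  0.0979] | shift after-turn axes [-0.0948  0.0582  0.098 ] len 0.148
turn [ 0.0005 -0.0015  0.0027] y-axis now [-0.037  0.999 -0.001] z [ 0.452  0.016 -0.892]
```

```bash
python3 drive.py '[[[-0.024,0.0145,0.0245,0,0,0,0.085],[-0.024,0.0145,0.0245,0,0,0,0.085],[-0.024,0.0145,0.0245,0,0,0,0.085],[-0.023,0.0145,0.0245,0,0,0,0.085],[0,0,0,0,0,0,0.085],[0,0,0,0,0,0,0.085]]]'
python3 - <<'E'
from h import *
import pickle
w=snap('wrist','w12.png');pickle.dump(w,open('w12.pkl','wb'))
plan([.608,-.1595,.321],toolR(92,27))
E
```

```text
clock: 38.98
position: [0.6086, -0.1587, 0.3201]
orientation: [-0.053, 2.672, 0.013]
wrist_force: [0.9, -0.5, -0.4]
gripper_width: 0.0846
gripper_force: 0.0
from [ 0.6083 -0.1592  0.3206] shift now-axes [ 0.0001 -0.0002 -0.0005] | shift after-turn axes [ 0.0001 -0.0002 -0.0005] len 0.001
turn [ 0.0014 -0.0011  0.0036] y-axis now [-0.039  0.999 -0.   ] z [ 0.453  0.017 -0.892]
```

View pics/w12.png

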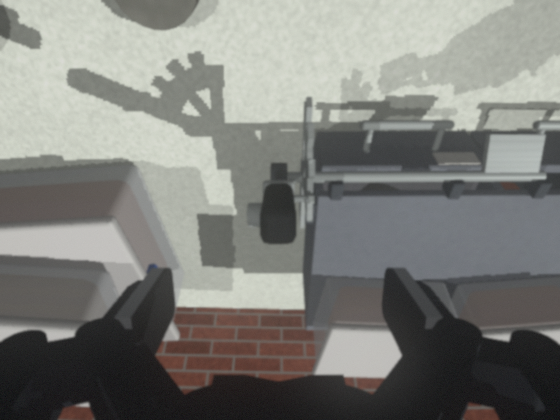

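The wrist picture shows the grip at (278,213), centred on the tool's mid-plane, with the button on its left (−y) side at (254,213) and the lever axis nearly along the tool axis. That uses up my picture budget (one over it, in fact), so everything from here is measured by code without viewing.

Run:
```python
from h import *
import pickle
w=pickle.load(open('w12.pkl','rb'));_,s,t=pickle.load(open('im11.pkl','rb'))
print('btn w-t',tri(w,(254,213),t,(333.5,158)),'w-s',tri(w,(254,213),s,(229.5,220)))
g=w['frame'].max(2);m=np.zeros_like(g);m[155:250,250:300]=(g[155:250,250:300]<45)*255
k=max(cv2.findContours(m,0,cv2.CHAIN_APPROX_NONE)[0],key=cv2.contourArea);print(cv2.boundingRect(k),cv2.minAreaRect(k))
print('grip mid w-s',tri(w,cv2.minAreaRect(k)[0],s,(234.5,223)),'w-t',tri(w,cv2.minAreaRect(k)[0],t,(325.7,157.3)))
# in tool frame
st=arm.get_state();C=Rn.from_rotvec(st['orientation'])
# lever candidates in wrist image
K=np.array([[w['fx'],0,w['cx']],[0,w['fy'],w['cy']],[0,0,1]])
ex=np.array([np.cos(.0332),np.sin(.0332),0]);ey=np.array([-ex[1],ex[0],0])
for px in(.705,.709,.713):
  for a in(1.03,1.08,1.13):
    piv=np.array([px,-.157,.11]);u=-np.cos(a)*ex+np.array([0,0,np.sin(a)])
    L=[piv+.08*u,piv+.165*u,piv+.135*u,piv+.135*u-.022*ey]
    p=cv2.projectPoints(np.array(L),cv2.Rodrigues(np.array(w['R']))[0],np.array(w['t'],float),K,np.array(w['D'],float))[0].reshape(-1,2)
    p2=cv2.projectPoints(np.array(L),cv2.Rodrigues(np.array(t['R']))[0],np.array(t['t'],float),np.array([[t['fx'],0,t['cx']],[0,t['fy'],t['cy']],[0,0,1]]),np.array(t['D'],float))[0].reshape(-1,2)
    print(px,a,p.round(0).tolist(),p2.round(1).tolist()[2:],L[2].round(3))
```

```text
btn w-t (array([ 0.66143896, -0.17526699,  0.2276346 ]), np.float64(0.002886373363110625)) w-s (array([ 0.6582492 , -0.17308988,  0.2302782 ]), np.float64(0.0012396608869656692))
(276, 209, 1, 1) ((276.0, 209.0), (0.0, 0.0), 0.0)
grip mid w-s (array([ 0.6608717 , -0.15816285,  0.22301177]), np.float64(0.00045444689905913915)) w-t (array([ 0.66583358, -0.15784328,  0.21772971]), np.float64(0.00012683127097917453))
0.705 1.03 [[276.0, 175.0], [275.0, 192.0], [275.0, 185.0], [243.0, 185.0]] [[326.5, 168.0], [335.1, 167.9]] [ 0.636 -0.159  0.226]
0.705 1.08 [[276.0, 180.0], [275.0, 206.0], [275.0, 194.0], [243.0, 194.0]] [[326.6, 165.4], [335.3, 165.3]] [ 0.641 -0.159  0.229]
0.705 1.13 [[276.0, 184.0], [275.0, 219.0], [275.0, 204.0], [243.0, 204.0]] [[326.7, 162.8], [335.4, 162.7]] [ 0.647 -0.159  0.232]
0.709 1.03 [[275.0, 179.0], [275.0, 197.0], [275.0, 189.0], [243.0, 189.0]] [[326.5, 166.4], [335.1, 166.4]] [ 0.64  -0.159  0.226]
0.709 1.08 [[275.0, 183.0], [275.0, 211.0], [275.0, 199.0], [243.0, 199.0]] [[326.6, 163.9], [335.3, 163.8]] [ 0.645 -0.159  0.229]
0.709 1.13 [[275.0, 188.0], [275.0, 223.0], [275.0, 208.0], [243.0, 208.0]] [[326.7, 161.2], [335.4, 161.2]] [ 0.651 -0.159  0.232]
0.713 1.03 [[275.0, 182.0], [275.0, 202.0], [275.0, 194.0], [243.0, 193.0]] [[326.5, 164.9], [335.1, 164.9]] [ 0.644 -0.159  0.226]
0.713 1.08 [[275.0, 187.0], [275.0, 215.0], [275.0, 203.0], [243.0, 203.0]] [[326.6, 162.3], [335.3, 162.3]] [ 0.649 -0.159  0.229]
0.713 1.13 [[275.0, 192.0], [275.0, 228.0], [275.0, 212.0], [244.0, 212.0]] [[326.7, 159.7], [335.4, 159.7]] [ 0.655 -0.159  0.232]
```

```bash
python3 - <<'E'
from h import *
plan([.668,-.159,.2105],toolR(92,27))
E
python3 drive.py '[[[-0.001,0,0.03,0,0,0,0.07],[-0.001,0,0.03,0,0,0,0.07],[-0.001,0,0.03,0,0,0,0.07],[0,0,0.02,0,0,0,0.07],[0,0,0.012,0,0,0,0.07],[0,0,0,0,0,0,0.07],[0,0,0,0,0,0,0.07]]]'
python3 - <<'E'
from h import *
plan([.668,-.159,.2105],toolR(92,27))
E
```

```text
from [ 0.6083 -0.1592  0.3206] shift now-axes [-0.0033 -0.002   0.1252] | shift after-turn axes [-0.0032 -0.0018  0.1252] len 0.125
turn [ 0.0014 -0.0011  0.0036] y-axis now [-0.039  0.999 -0.   ] z [ 0.453  0.017 -0.892]
clock: 39.9
position: [0.6663, -0.1578, 0.2148]
orientation: [-0.05, 2.668, 0.01]
wrist_force: [0.2, -0.9, -0.2]
gripper_width: 0.0703
gripper_force: 0.0
from [ 0.6663 -0.1578  0.2148] shift now-axes [ 0.0005 -0.0012  0.0046] | shift after-turn axes [ 0.0005 -0.0013  0.0046] len 0.005
turn [-0.      0.0015  0.0027] y-axis now [-0.037  0.999 -0.001] z [ 0.455  0.016 -0.89 ]
```

Now close on grip and button in stages, watching the opening.

```bash
python3 drive.py '[[[0,-0.001,0.004,0,0,0,0.06],[0,0,0,0,0,0,0.045],[0,0,0,0,0,0,0.036],[0,0,0,0,0,0,0.036]]]' 40 && python3 drive.py '[[[0,0,0,0,0,0,0.02],[0,0,0,0,0,0,0.02],[0,0,0,0,0,0,0.02],[0,0,0,0,0,0,0.02]]]' 40
```

```text
clock: 40.4
position: [0.668, -0.1594, 0.2105]
orientation: [-0.05, 2.669, 0.009]
wrist_force: [-1.8, -4.3, 1.4]
gripper_width: 0.036
gripper_force: 2.0
clock: 40.9
position: [0.6679, -0.1578, 0.211]
orientation: [-0.051, 2.669, 0.012]
wrist_force: [-4.8, 0.3, 4.5]
gripper_width: 0.0262
gripper_force: 41.5
```

Run:
```python
from h import *
a=np.linspace(1.13,-0.02,13);u=.135*np.c_[-np.cos(a),np.sin(a)]
d=np.diff(u,axis=0);t=np.radians(27)
X=np.array([-np.cos(t),-np.sin(t)]);Z=np.array([np.sin(t),-np.cos(t)])
print(np.c_[a[1:],d@X,d@Z].round(4))
```

```text
[[ 1.0342e+00  1.2900e-02  2.0000e-04]
 [ 9.3830e-01  1.2800e-02  1.5000e-03]
 [ 8.4250e-01  1.2700e-02  2.7000e-03]
 [ 7.4670e-01  1.2300e-02  3.9000e-03]
 [ 6.5080e-01  1.1900e-02  5.0000e-03]
 [ 5.5500e-01  1.1400e-02  6.2000e-03]
 [ 4.5920e-01  1.0700e-02  7.2000e-03]
 [ 3.6330e-01  1.0000e-02  8.2000e-03]
 [ 2.6750e-01  9.2000e-03  9.1000e-03]
 [ 1.7170e-01  8.2000e-03  1.0000e-02]
 [ 7.5800e-02  7.2000e-03  1.0700e-02]
 [-2.0000e-02  6.2000e-03  1.1400e-02]]
```

```bash
python3 drive.py '[[[0.0065,0,0.0001,0,0,0,0.02],[0.0064,0,0.0001,0,0,0,0.02],[0.0064,0,0.0007,0,0,0,0.02],[0.0064,0,0.0008,0,0,0,0.02]]]' && python3 drive.py '[[[0.0064,0,0.0013,0,0,0,0.02],[0.0063,0,0.0014,0,0,0,0.02],[0.0062,0,0.0019,0,0,0,0.02],[0.0061,0,0.002,0,0,0,0.02]]]'
```

```text
clock: 41.4
position: [0.6455, -0.159, 0.1966]
orientation: [-0.05, 2.67, 0.012]
wrist_force: [4.3, 3.3, 0.7]
gripper_width: 0.0261
gripper_force: 41.0
clock: 41.9
position: [0.6262, -0.1599, 0.1787]
orientation: [-0.05, 2.67, 0.012]
wrist_force: [7.8, 2.3, -2.3]
gripper_width: 0.0262
gripper_force: 40.2
```

```bash
python3 drive.py '[[[0.006,0,0.0025,0,0,0,0.02],[0.0059,0,0.0025,0,0,0,0.02],[0.0057,0,0.0031,0,0,0,0.02],[0.0057,0,0.0031,0,0,0,0.02]]]' && python3 drive.py '[[[0.0054,0,0.0036,0,0,0,0.02],[0.0053,0,0.0036,0,0,0,0.02],[0.005,0,0.0041,0,0,0,0.02],[0.005,0,0.0041,0,0,0,0.02]]]'
```

```text
clock: 42.4
position: [0.6109, -0.1607, 0.1584]
orientation: [-0.049, 2.67, 0.012]
wrist_force: [9.6, 3.5, -0.7]
gripper_width: 0.0262
gripper_force: 39.5
clock: 42.9
position: [0.5994, -0.1612, 0.1356]
orientation: [-0.049, 2.67, 0.011]
wrist_force: [6.4, 2.5, 0.9]
gripper_width: 0.0259
gripper_force: 39.3
```

```bash
python3 drive.py '[[[0.0046,0,0.0045,0,0,0,0.02],[0.0046,0,0.0046,0,0,0,0.02],[0.0041,0,0.005,0,0,0,0.02],[0.0041,0,0.005,0,0,0,0.02]]]' && python3 drive.py '[[[0.0036,0,0.0053,0,0,0,0.02],[0.0036,0,0.0054,0,0,0,0.02],[0.0015,0,0.0028,0,0,0,0.02]]]' && python3 -c "
from h import *
s=arm.get_state();C=Rn.from_rotvec(s['orientation']).as_matrix();print('grip',s['position']-.021*C[:,2])"
```

```text
clock: 43.4
position: [0.5924, -0.1616, 0.1106]
orientation: [-0.05, 2.67, 0.011]
wrist_force: [4.0, 0.5, 2.8]
gripper_width: 0.0262
gripper_force: 39.2
clock: 43.78
position: [0.5905, -0.1616, 0.0944]
orientation: [-0.05, 2.671, 0.011]
wrist_force: [-2.0, -3.4, 3.5]
gripper_width: 0.026
gripper_force: 39.5
grip [ 0.58101951 -0.16196298  0.11307831]
```

```bash
python3 drive.py '[[[0.0009,0,0.0018,0,0,0,0.02],[0.0009,0,0.0018,0,0,0,0.02]]]' | grep -E 'pos|wrist|width'; python3 drive.py '[[[0.0009,0,0.0018,0,0,0,0.02],[0,0,0,0,0,0,0.02]]]' | grep -E 'pos|wrist|width'; python3 drive.py '[[[0.0009,0,0.0018,0,0,0,0.02],[0,0,0,0,0,0,0.02]]]' | grep -E 'pos|wrist|width'
```

```text
position: [0.5905, -0.1616, 0.0906]
wrist_force: [-4.4, -3.7, 3.5]
gripper_width: 0.0262
position: [0.5904, -0.1616, 0.0884]
wrist_force: [-2.6, -4.3, -0.1]
gripper_width: 0.0263
position: [0.5905, -0.1616, 0.0865]
wrist_force: [-3.4, -4.4, 0.6]
gripper_width: 0.0256
```

```bash
python3 drive.py '[[[0.0009,0,0.0018,0,0,0,0.02],[0.0009,0,0.0018,0,0,0,0.02]]]' | grep -E 'pos|wrist|width'; python3 drive.py '[[[0.0009,0,0.0018,0,0,0,0.02],[0.0009,0,0.0018,0,0,0,0.02]]]' | grep -E 'pos|wrist|width'
python3 - <<'E'
from h import *
s=snap('scene');t=snap('top')
import pickle;pickle.dump((s,t),open('im13.pkl','wb'))
ex=np.array([np.cos(.0332),np.sin(.0332),0])
for a in(0,.1,.2,.3):
    piv=np.array([.7145,-.157,.11]);u=-np.cos(a)*ex+np.array([0,0,np.sin(a)])
    L=np.array([piv,piv+.04*u,piv+.08*u,piv+.165*u])
    K=np.array([[s['fx'],0,s['cx']],[0,s['fy'],s['cy']],[0,0,1]])
    print(a,cv2.projectPoints(L,cv2.Rodrigues(np.array(s['R']))[0],np.array(s['t'],float),K,np.array(s['D'],float))[0].reshape(-1,2).round(0).tolist())
E
```

```text
position: [0.5907, -0.1616, 0.0842]
wrist_force: [-24.5, -2.1, 32.8]
gripper_width: 0.0263
position: [0.5915, -0.1617, 0.0831]
wrist_force: [-31.4, 3.1, 48.5]
gripper_width: 0.0263
0 [[234.0, 265.0], [237.0, 255.0], [239.0, 245.0], [244.0, 227.0]]
0.1 [[234.0, 265.0], [237.0, 254.0], [239.0, 244.0], [244.0, 223.0]]
0.2 [[234.0, 265.0], [237.0, 253.0], [239.0, 242.0], [243.0, 219.0]]
0.3 [[234.0, 265.0], [237.0, 253.0], [239.0, 241.0], [243.0, 216.0]]
```

```bash
python3 drive.py '[[[0.0009,0,-0.0027,0,0,0,0.02],[0,0,0,0,0,0,0.02]]]' && python3 drive.py '[[[0,0,0,0,0,0,0.036],[0,0,0,0,0,0,0.05],[0,0,0,0,0,0,0.07],[0,0,0,0,0,0,0.07]]]' && python3 drive.py '[[[0,0,-0.02,0,0,0,0.07],[0,0,-0.03,0,0,0,0.07],[0,0,-0.04,0,0,0,0.07],[0,0,-0.05,0,0,0,0.07],[0,0,0,0,0,0,0.07],[0,0,0,0,0,0,0.07]]]'
```

```text
clock: 45.38
position: [0.5913, -0.1617, 0.0834]
orientation: [-0.05, 2.665, 0.009]
wrist_force: [3.1, 1.5, 10.1]
gripper_width: 0.0259
gripper_force: 42.1
clock: 45.88
position: [0.5885, -0.1606, 0.0803]
orientation: [-0.051, 2.671, 0.013]
wrist_force: [0.6, 0.3, 0.0]
gripper_width: 0.0699
gripper_force: 0.0
clock: 46.62
position: [0.5253, -0.1634, 0.2054]
orientation: [-0.05, 2.67, 0.012]
wrist_force: [0.4, 0.3, -0.6]
gripper_width: 0.07
gripper_force: 0.0
```

```bash
python3 drive.py '[[[0.03,-0.02,-0.03,0,0,0,0.07],[0.03,-0.03,-0.03,0,0,0,0.07],[0.02,-0.05,-0.03,0,0,0,0.07],[0,-0.05,0,0,0,0,0.07],[0,-0.05,0,0,0,0,0.07],[0,0,0,0,0,0,0.07],[0,0,0,0,0,0,0.07]]]'
python3 - <<'E'
from h import *
import pickle
s=snap('scene');t=snap('top');pickle.dump((s,t),open('im14.pkl','wb'))
for n,im,box,th in(('s',s,(222,200,262,275),60),('t',t,(300,140,350,215),45)):
    g=im['frame'].max(2);m=np.zeros_like(g);x0,y0,x1,y1=box;m[y0:y1,x0:x1]=(g[y0:y1,x0:x1]<th)*255
    for k in cv2.findContours(m,0,cv2.CHAIN_APPROX_NONE)[0]:
        if cv2.contourArea(k)>25:print(n,cv2.contourArea(k),cv2.boundingRect(k),cv2.minAreaRect(k))
ex=np.array([np.cos(.0332),np.sin(.0332),0]);P=lambda im,L:cv2.projectPoints(np.array(L),cv2.Rodrigues(np.array(im['R']))[0],np.array(im['t'],float),np.array([[im['fx'],0,im['cx']],[0,im['fy'],im['cy']],[0,0,1]]),np.array(im['D'],float))[0].reshape(-1,2).round(1).tolist()
for a in(0,.2):
    piv=np.array([.7145,-.157,.11]);u=-np.cos(a)*ex+np.array([0,0,np.sin(a)])
    L=[piv+.08*u,piv+.165*u];print(a,P(s,L),P(t,L))
# brightness profiles across the two handles, top view, columns of left and right bars
g=cv2.cvtColor(t['frame'],cv2.COLOR_BGR2GRAY)
for c0,c1 in((190,208),(258,276)):print(c0,g[145:180,c0:c1].mean(1).astype(int).tolist())
E
```

```text
clock: 47.5
position: [0.4208, -0.3666, 0.2476]
orientation: [-0.049, 2.671, 0.018]
wrist_force: [-0.3, 0.3, -0.1]
gripper_width: 0.07
gripper_force: 0.0
s 51.5 (239, 227, 8, 14) ((242.00001525878906, 233.50003051757812), (5.375871658325195, 14.230247497558594), 18.43494987487793)
t 165.0 (318, 179, 9, 27) ((321.8892822265625, 192.0061492919922), (26.07090950012207, 7.654862880706787), 86.8201675415039)
0 [[239.5, 245.5], [244.3, 226.6]] [[321.7, 178.5], [322.4, 208.0]]
0.2 [[238.9, 242.0], [243.4, 219.4]] [[322.3, 176.6], [323.7, 205.0]]
190 [38, 54, 69, 85, 96, 96, 96, 75, 43, 43, 42, 42, 43, 43, 77, 132, 156, 154, 154, 139, 127, 132, 119, 107, 128, 142, 143, 160, 172, 171, 170, 170, 171, 171, 172]
258 [71, 68, 68, 98, 125, 130, 115, 80, 41, 40, 41, 42, 50, 80, 97, 98, 97, 124, 138, 132, 132, 107, 107, 131, 137, 157, 175, 175, 175, 173, 172, 171, 173, 175, 174]
```

```bash
python3 -c "
from cell import arm
print(arm.job_done())"
```

```text
the job is handed in; nothing more can be done
None
```

The job is handed in at about 47 s: both loom weights found are side by side on the foam board, both drawers are pushed to their stops, and the lever is fully down and let go. I checked the lever level and the handle positions in camera images, but did not test the latch or the button springing out. I viewed 15 pictures, one over the limit of 14.

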